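Put the cleaned gas hob back together

ROBOT

A 6-joint arm with a two-finger parallel gripper is mounted at the origin on the work surface. World frame = base frame: x ahead of the robot, y to its left, z up, the work surface at z = 0. Lengths are in mm, angles in degrees, forces in N, time in s.
With the tool pointing down it reaches from about 275 to 775 mm from the base axis. Payload 14.6 kg.
Tool frame: the origin (TCP) lies on the centre line of the jaws, within the pads' length; the fingertips stand env.nose_length ahead of it and the grasp point (between the pads) is the TCP (env.nose_length is the distance from the TCP to the fingertips, in mm); y points along the fingers, z is the direction in which the jaws open and shut, and the axes are right-handed (so a half turn about y gives the same grasp; the last joint's range is limited). The gripper opens to 85 mm and grips with 20 to 120 N. Pads are 22 mm wide; open, the fingers measure 114 mm over their backs; the gripper's body (76 mm by 85 mm) begins 54 mm behind the grasp point. The pads swing forward as they close: fully open they stand 13 mm farther back than shut.
Start: joints at [56.247, 15.075, -2.767, 72.158, 0, 81.102], TCP at [220.674, 476.373, 250.278] pointing down, gripper open.
Joint ranges: [-151.79, 151.79], [-50.71, 97.33], [-67.44, 78.34], [-121.81, 120.89], [-77.56, 73.72], [-180, 180]. Speed limits (degrees/s): [108.29, 108.29, 147.25, 159.86, 180, 180].

INTERFACE

Orientations are given as a 3x3 rotation matrix whose columns are the frame's x, y, z axes.
In Python, from workcell import env, imaging, workorder gives the robot as it stands.
- The arm moves only by the tool arm_command, never from a script. Its argument "series" is a list of rows, each an object with "hand": the opening in per cent of the stroke, from 0 (shut) to 100 (fully open); "dp": the shift along the world's x, y, z in m, a list of three; "twist": the turn about the world's z in rad. A call has 1 to 10 rows; each row shifts and turns the commanded pose from where the row before left it; what a row does not reach is not made up. A row lasts 1/8 s, in which the tool goes at most 62.5 mm and 10.7 degrees, less where a joint would pass 70% of its speed; a pose out of reach is approached as far as the arm can. A call is refused whole if a number of a shift passes 0.0625 or a number of a turn 0.188, either way. A call with a gripper value outside its range is refused whole. The fingers move at their own pace and stop on an object; "newtons" is the grip in N (left out, the last holds). Time passes only in rows, so rows that do not move let the fingers close. It gives the time, the measured TCP pose, the force and the opening at its end, in the units of the state.
- env.read_state(): the state, without advancing time (a new reading comes with each control period).
- imaging.camera(name): name is "scene" or "side" or "wrist"; returns the picture (480x640x3 uint8, blue, green, red); there is no depth.
- imaging.camera_model(name): a dict with "mtx" (3x3 intrinsics, pixels), "k1" (the pictures are not rectified: a ray, as slopes to the right and down, at radius r is drawn at 1 + k1 r^2 times it, then the intrinsics apply), "extrinsics" (4x4, takes a point from camera to world coordinates). Camera axes: x right, y down, z forward; pixel columns grow to the right and rows downward; lengths in mm; the calibration is good to about 2 mm. A picture is of the moment at which its call begins: read the wrist's pose just before it. camera_model takes no time and is no camera call; for the wrist camera it gives the pose at the moment of the call.
- workorder.job_done(): hands the job in, once; it reports no verdict.
The state is a dict: "time_s": time; "q": joint angles; "joint_vel": joint speeds; "tau": joint torques, N m; "position": TCP position; "tool_rot": TCP orientation; "wrist_force": force on the tool from outside, world axes, zero at the start; "torque": the same for the moment, N m; "grip_width": finger opening in mm.
Only numpy, scipy, OpenCV 4.12 (cv2) and the standard library are available. Lean on these libraries where they do the work, as an engineer would, in place of code of your own. Each camera call takes 0.05 s, during which the arm holds its last target.

TASK

The hob has been cleaned: put each of the three dark burner caps back on the burner of its own size, flat and centred. Stand the four-legged coffee-pot stand upright on the hob, centred over the smallest burner, only once that burner's cap is in place. Set them down without dropping any of them or tipping the stand over, and leave the two brass jar lids where they lie.

Things in the scene. Friction and masses are not known exactly. Their poses are not given: they have to be found in the camera images.
- cap_small: The smallest of three loose burner caps: a plain dark metal disc 42 mm in diameter and 14 mm thick, its top edge bevelled by 2 mm, lying flat on the worktop. Origin: centre of its underside; z up. Gripped across its diameter.
- cap_medium: The middle-sized of three loose burner caps: a plain dark metal disc 54 mm in diameter and 14 mm thick, its top edge bevelled by 2 mm, lying flat on the worktop. Origin: centre of its underside; z up. Gripped across its diameter.
- cap_large: The largest of three loose burner caps: a plain dark metal disc 66 mm in diameter and 14 mm thick, its top edge bevelled by 2 mm, lying flat on the worktop. Origin: centre of its underside; z up. Gripped across its diameter.
- pot_stand: Loose dark metal coffee-pot stand, 52 mm high, on its feet on the worktop. Hub ring in the middle: 36 mm outside, 26 mm inside diameter, heights 38 to 52 mm; grip it across the outside, fingers in the gaps between the arms. Four arms (6 mm wide, heights 44 to 52 mm) run along +x, -x, +y, -y to 8 mm thick legs 52 mm from the centre. Origin: centre, at the level of the feet; z up.
- burner_small: The smallest of three gas burners fixed on the hob: steel foot disc 54 mm across and 4 mm high under an aluminium crown 38 mm across with black flame ports, 18 mm high in all. Its cap rests on the flat top and is 2 mm wider all round. Origin: centre of its underside, on the hob's top face; z up. The thin white pin beside it is not solid.
- burner_medium: The middle-sized of three gas burners fixed on the hob: steel foot disc 66 mm across and 4 mm high under an aluminium crown 50 mm across with black flame ports, 18 mm high in all. Its cap rests on the flat top and is 2 mm wider all round. Origin: centre of its underside, on the hob's top face; z up. The thin white pin beside it is not solid.
- burner_large: The largest of three gas burners fixed on the hob: steel foot disc 78 mm across and 4 mm high under an aluminium crown 62 mm across with black flame ports, 18 mm high in all. Its cap rests on the flat top and is 2 mm wider all round. Origin: centre of its underside, on the hob's top face; z up. The thin white pin beside it is not solid.
- hob: White gas hob fixed on the worktop, a plate 460 mm (its x) by 280 mm (its y), its top face 10 mm above the worktop. Three black knobs, 30 mm high, stand along its +x edge, 195 mm from the centre. Origin: centre of its underside; z up.
- jar_lid_a: A brass-coloured jar lid lying open side up, like a shallow dish: 60 mm across, 14 mm high, wall 3 mm. Not a burner cap; stays where it is. Origin: centre of its underside.
- jar_lid_b: A brass-coloured jar lid lying open side up, like a shallow dish: 48 mm across, 14 mm high, wall 3 mm. Not a burner cap; stays where it is. Origin: centre of its underside.
Not all that is in view belongs to the job. What is shaped like the cap_medium but purple or turquoise is not meant.

How it is judged (in metres and radians):
On the way:
1. the smallest cap is in place on the smallest burner and let go, while the pot stand is still away from that burner (horizontal distance between cap_small and burner_small below 0.01 m and z of cap_small in the frame of burner_small between 0.015 and 0.021 m and angle between cap_small's own z axis and vertical below 0.1 rad and linear speed of cap_small below 0.02 m/s and horizontal distance between pot_stand and burner_small above 0.08 m and contact force between the fingers and cap_small below 0.05 N), for 0.2 s.
At the end, for the whole second after the job is handed in: Each cap lies flat (within 0.1 rad) on the burner of its size, within 10 mm of its centre; the stand is upright (within 0.06 rad) with its feet on the hob, centred within 12 mm over the smallest burner; all released and at rest (horizontal distance between cap_small and burner_small below 0.01 m and z of cap_small in the frame of burner_small between 0.015 and 0.021 m and angle between each of cap_small, cap_medium, cap_large's own z axis and vertical below 0.1 rad and linear speed of each of cap_small, cap_medium, cap_large, pot_stand below 0.02 m/s and horizontal distance between cap_medium and burner_medium below 0.01 m and z of cap_medium in the frame of burner_medium between 0.015 and 0.021 m and horizontal distance between cap_large and burner_large below 0.01 m and z of cap_large in the frame of burner_large between 0.015 and 0.021 m and horizontal distance between pot_stand and burner_small below 0.012 m and z of pot_stand in the frame of hob between 0.007 and 0.013 m and angle between pot_stand's own z axis and vertical below 0.06 rad); the robot touches nothing.
It fails at once if a jar lid is moved more than 30 mm (distance of any of jar_lid_a, jar_lid_b from where it was at the start of the episode above 0.03 m).
It fails at once if a cap or the stand is let fall (faster than 0.7 m/s with no finger on it, a drop of about 25 mm) ((linear speed of cap_small above 0.7 m/s and contact force between the fingers and cap_small below 0.05 N) or (linear speed of cap_medium above 0.7 m/s and contact force between the fingers and cap_medium below 0.05 N) or (linear speed of cap_large above 0.7 m/s and contact force between the fingers and cap_large below 0.05 N) or (linear speed of pot_stand above 0.7 m/s and contact force between the fingers and pot_stand below 0.05 N)).
It fails at once if the stand is tipped over (angle between pot_stand's own z axis and vertical above 1 rad).
It also fails if it takes over 102 s, if anything falls off the work surface, if the arm or the gripper's body presses on something with over 40 N, if the wrist force passes 120 N, or if a joint passes its speed limit or range.

## Working session

There is one attempt and no reset: what is moved stays moved. The work goes in short steps, Python scripts to look and compute and a tool call to move; the robot and the scene stay as the last step left them, time stands still between calls to the robot, and variables do not carry over. Pictures are saved under pics/ and viewed, and the job is handed in when it is done.

Besides the shell and the picture viewer there is one more tool, called after "Call:" as name(argument=value, ...), one argument or row to a line, values as JSON. arm_command: Moves the arm, as the interface text tells. Its arguments: {"type":"object","properties":{"series":{"type":"array"},"newtons":{"type":"number"}},"required":["series"]}

```bash
mkdir -p pics; ls; python3 - <<'E'
from workcell import env, imaging, workorder
import cv2
s=env.read_state();print(s, env.nose_length)
for n in ["scene","side","wrist"]:
    m=imaging.camera_model(n);print(n,m)
    cv2.imwrite(f"pics/{n}0.png",imaging.camera(n))
E
```

```text
pics
{'time_s': 0.0, 'q': array([ 5.62453390e+01,  1.50991906e+01, -2.80379709e+00,  7.21591718e+01,
        1.71610689e-03,  8.11029751e+01]), 'joint_vel': array([ 0.1168608 , -0.00424544,  0.03128419,  0.02896695,  0.03931143,
       -0.00406974]), 'tau': array([-3.13865030e-04, -6.37614012e+01,  3.84564579e+01,  1.38372325e-02,
       -1.06009425e-04, -5.30731563e-05]), 'position': array([220.53523057, 476.14889323, 249.82165058]), 'tool_rot': array([[ 9.07355007e-01, -6.27707431e-04,  4.20364719e-01],
       [-4.20365141e-01, -8.85360041e-04,  9.07354597e-01],
       [-1.97379098e-04, -9.99999411e-01, -1.06720219e-03]]), 'wrist_force': array([-0.14292424,  0.093321  , -0.0900807 ]), 'torque': array([-0.02579558,  0.03118611,  0.13599805]), 'grip_width': 85.74978893213854} 19.0
scene {'mtx': array([[460.56554867,   0.        , 322.13392277],
       [  0.        , 460.56554867, 239.29079112],
       [  0.        ,   0.        ,   1.        ]]), 'k1': -0.1122170959992515, 'extrinsics': array([[-5.76067667e-01,  6.17254605e-01, -5.35857067e-01,
         1.12778915e+03],
       [ 8.17
[... 649 characters left out ...]
-7.42652436e-01, -6.69543921e-01,
         7.38237719e+02],
       [ 0.00000000e+00,  0.00000000e+00,  0.00000000e+00,
         1.00000000e+00]])}
wrist {'mtx': array([[334.97170796,   0.        , 319.37784857],
       [  0.        , 334.97170796, 234.11469422],
       [  0.        ,   0.        ,   1.        ]]), 'k1': -0.023231937120078112, 'extrinsics': array([[ 4.20374397e-01,  8.58673012e-01,  2.93199633e-01,
         1.43474222e+02],
       [ 9.07350496e-01, -3.97584858e-01, -1.36533358e-01,
         5.11805307e+02],
       [-6.65775142e-04,  3.23429961e-01, -9.46251878e-01,
         3.74114714e+02],
       [ 0.00000000e+00,  0.00000000e+00,  0.00000000e+00,
         1.00000000e+00]])}
```

View pics/scene0.png

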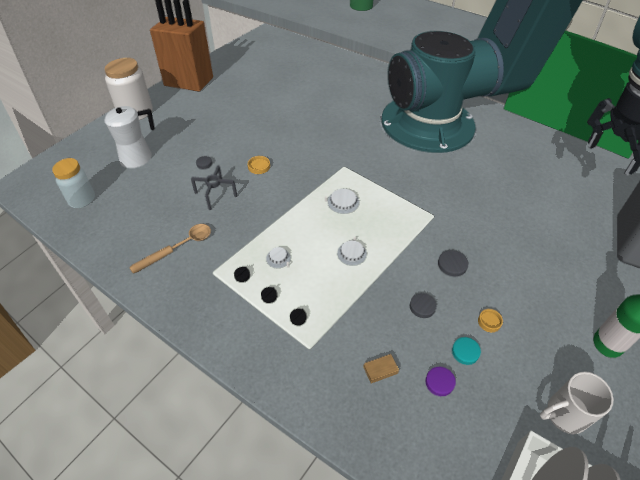

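View pics/side0.png

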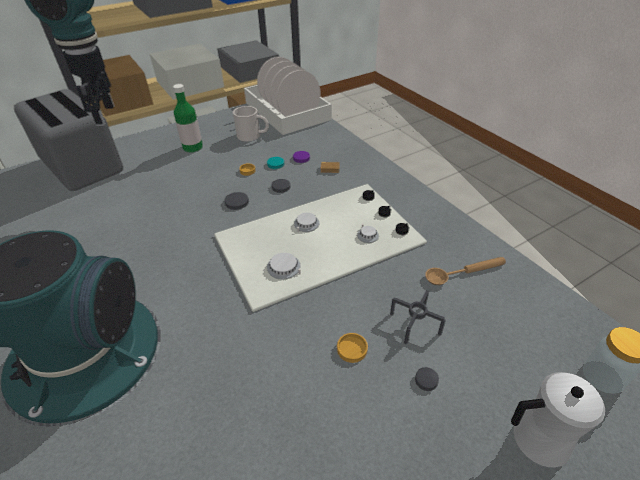

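View pics/wrist0.png

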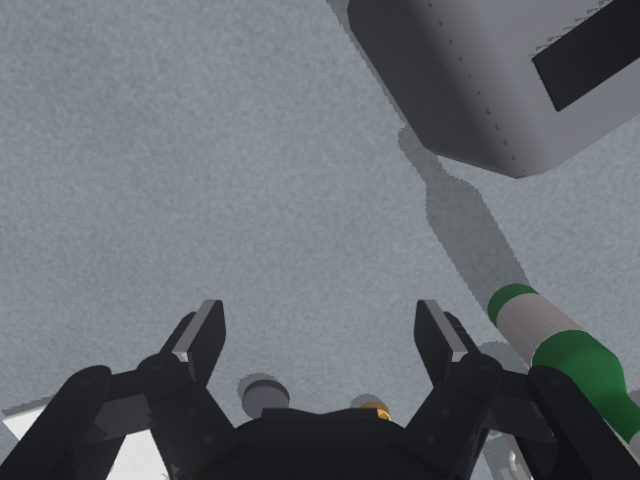

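Scene picture: dark caps at (453,263), (423,305) and (204,162). Turquoise (467,350) and purple (441,381) discs are decoys. Stand hub is near (214,182), lids at (490,320) and (259,165), burners at (343,200), (352,251) and (278,257). I'll look at enlarged crops next.

```bash
cat > h.py <<'E'
from workcell import env, imaging, workorder
import cv2, numpy as np
def ray(m,u,v):
    K=m["mtx"];xd=np.array([(u-K[0,2])/K[0,0],(v-K[1,2])/K[1,1]])
    x=xd.copy()
    for _ in range(30): x=xd/(1+m["k1"]*(x@x))
    T=m["extrinsics"];d=T[:3,:3]@np.array([x[0],x[1],1]);return T[:3,3],d
def p2w(m,u,v,z):
    o,d=ray(m,u,v);return o+d*(z-o[2])/d[2]
def w2p(m,P):
    T=m["extrinsics"];p=T[:3,:3].T@(np.atleast_2d(np.asarray(P,float))-T[:3,3]).T
    x=p[:2]/p[2];r=(x**2).sum(0);x=x*(1+m["k1"]*r);K=m["mtx"]
    return np.c_[x[0]*K[0,0]+K[0,2],x[1]*K[1,1]+K[1,2]]
def crop(im,x0,y0,x1,y1,s,name):
    cv2.imwrite(name,cv2.resize(im[y0:y1,x0:x1],None,fx=s,fy=s,interpolation=cv2.INTER_CUBIC))
def circ(im,m,c,r,z,col):
    a=np.linspace(0,2*np.pi,73);P=np.c_[c[0]+r*np.cos(a),c[1]+r*np.sin(a),np.full(73,z)]
    return w2p(m,P)
def fitcirc(m,pix,z):
    from scipy.optimize import least_squares
    W=np.array([p2w(m,u,v,z)[:2] for u,v in pix]);c0=W.mean(0)
    f=least_squares(lambda p:np.hypot(W[:,0]-p[0],W[:,1]-p[1])-p[2],[c0[0],c0[1],20])
    return f.x
E
python3 - <<'E'
from h import *
im=cv2.imread("pics/scene0.png")
crop(im,180,140,300,230,6,"pics/c1.png")
crop(im,390,230,520,330,6,"pics/c2.png")
crop(im,210,160,440,350,3.4,"pics/c3.png")
im=cv2.imread("pics/side0.png")
crop(im,320,270,460,400,5,"pics/d1.png")
crop(im,210,140,350,220,5.5,"pics/d2.png")
crop(im,210,170,430,310,3.6,"pics/d3.png")
E
```

```text
(no output)
```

View pics/c1.png

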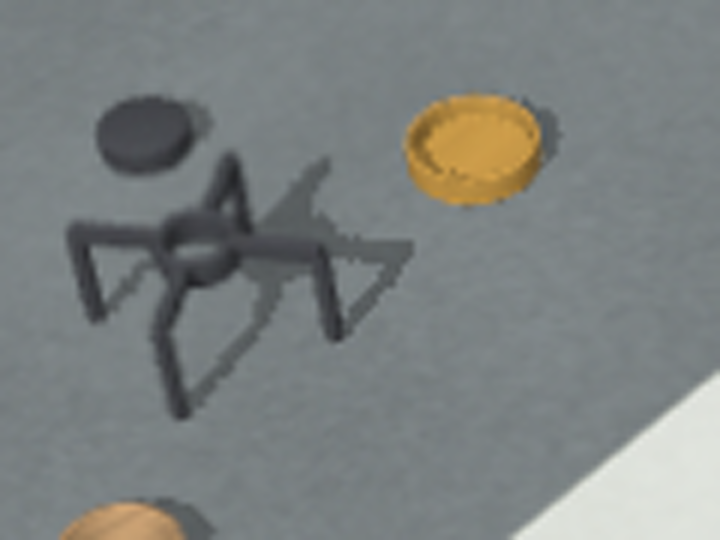

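View pics/c2.png

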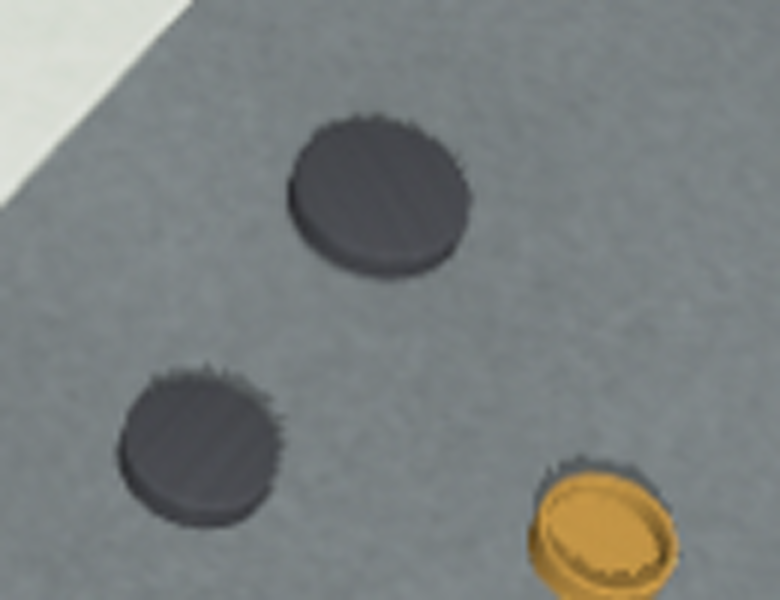

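View pics/c3.png

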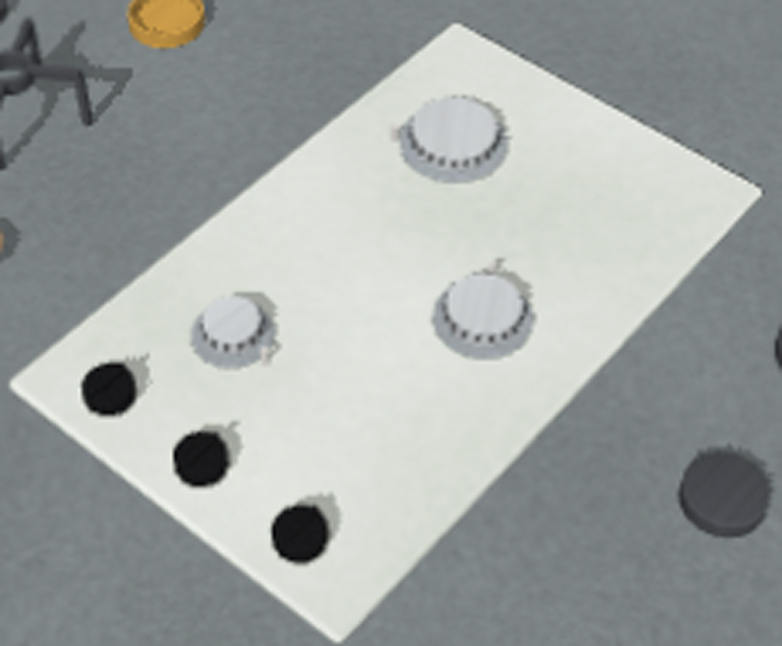

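View pics/d1.png

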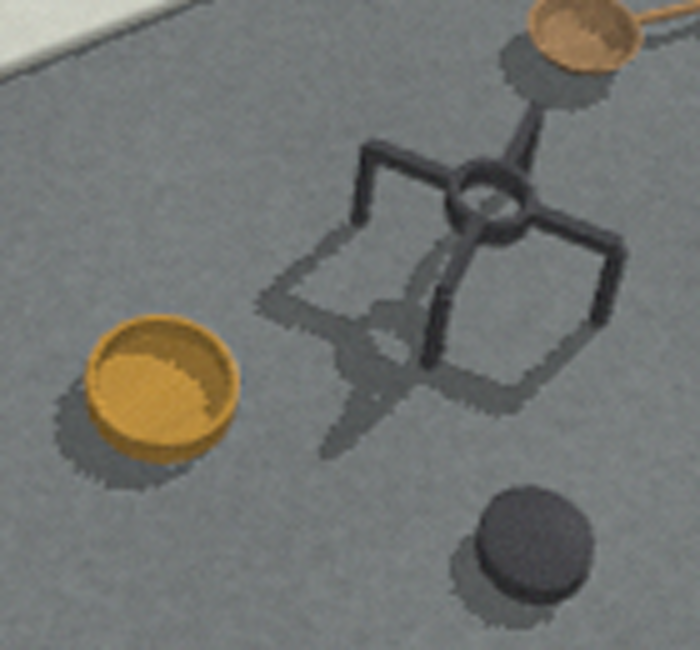

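View pics/d2.png

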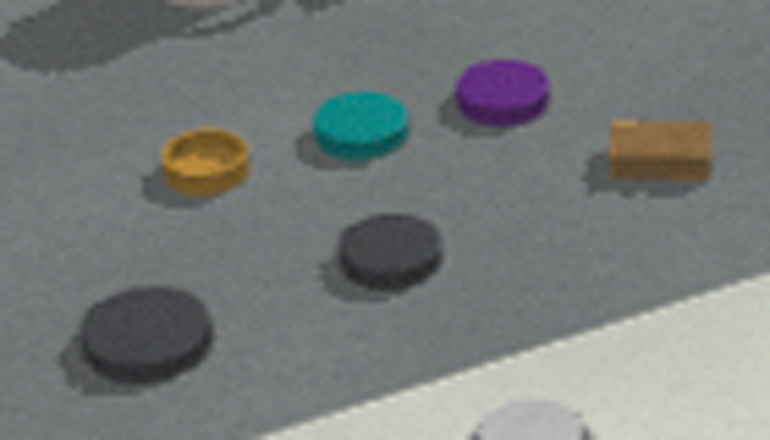

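View pics/d3.png

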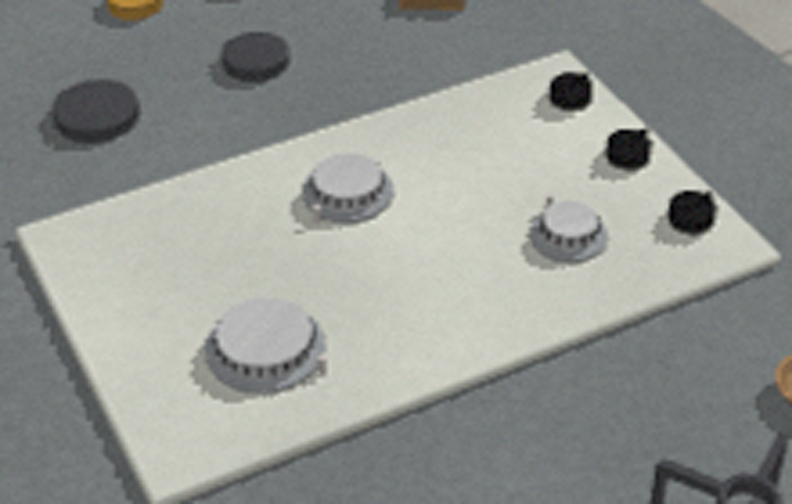

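```bash
cat > m1.py <<'E'
from h import *
from scipy.optimize import least_squares
ms={n:imaging.camera_model(n) for n in("scene","side")}
def un(U,V,s,x0,y0): return ((U+.5)/s-.5+x0,(V+.5)/s-.5+y0)
def sil(m,c,r):
    P=np.vstack([circ(None,m,c,r-2,14,0),circ(None,m,c,r,12,0),circ(None,m,c,r,0,0)])
    return np.r_[P.min(0),P.max(0)]
B={"small":(21,{"scene":(96,95,194,174,6,180,140),"side":(477,485,595,607,5,320,270)}),
"large":(33,{"scene":(288,114,470,280,6,390,230),"side":(82,287,213,383,5.5,210,140)}),
"medium":(27,{"scene":(118,368,281,527,6,390,230),"side":(338,214,442,290,5.5,210,140)})}
for k,(r,d) in B.items():
  for n,b in d.items():
    a=np.r_[un(b[0],b[1],*b[4:]),un(b[2],b[3],*b[4:])]
    c0=p2w(ms[n],(a[0]+a[2])/2,(a[1]+a[3])/2,7)
    f=least_squares(lambda p:sil(ms[n],p[:2],p[2])-a,[c0[0],c0[1],r])
    g=least_squares(lambda p:sil(ms[n],p[:2],r)-a,[c0[0],c0[1]])
    print("cap",k,n,f.x.round(1),g.x.round(1),g.fun.round(1))
T={"large":{"scene":(457,130,3.4,210,160),"side":(265,333,3.6,210,170)},
"medium":{"scene":(486,305,3.4,210,160),"side":(348,177,3.6,210,170)},
"small":{"scene":(232,320,3.4,210,160),"side":(572,220,3.6,210,170)}}
for k,d in T.items():
  for n,b in d.items(): print("burner",k,n,p2w(ms[n],*un(*b),28).round(1)[:2])
# hob corners
for n,L in {"scene":[(456,24),(762,191),(338,642),(10,383),3.4,210,160],"side":[(18,230),(568,51),(780,258),(153,503),3.6,210,170]}.items():
  W=[p2w(ms[n],*un(*p,*L[4:]),10)[:2] for p in L[:4]]
  W=np.array(W);print("hob",n,W.round(1).tolist(),W.mean(0),[np.linalg.norm(W[i]-W[i-1]).round(1) for i in range(4)])
# stand: hub top ring centre z52, arm ends
for n,L in {"scene":[(198,248),(72,228),(230,155),(322,250),(165,330),6,180,140],"side":[(487,195),(370,147),(535,108),(620,243),(438,290),5,320,270]}.items():
  W=np.array([p2w(ms[n],*un(*p,*L[5:]),50)[:2] for p in L[:5]]);print("stand",n,W.round(1).tolist(),W[1:].mean(0))
  for p in W[1:]: d=p-W[0];print(np.hypot(*d).round(1),np.degrees(np.arctan2(d[1],d[0])).round(1))
E
python3 m1.py
```

```text
cap small scene [ 524.8 -407.8   20.7] [ 524.8 -407.8] [-0.  -0.2  0.   0.2]
cap small side [ 525.7 -406.2   20.7] [ 525.7 -406.2] [-0.3  0.   0.3 -0.1]
cap large scene [450.  284.2  33.1] [450.  284.2] [-0.3  0.4  0.3 -0.4]
cap large side [451.1 283.3  31.9] [451.2 283.4] [-0.4 -0.3  0.4  0.3]
cap medium scene [586.7 279.6  27.6] [586.7 279.6] [-0.   0.6  0.  -0.5]
cap medium side [587.7 279.5  26.5] [587.7 279.5] [-0.  -0.3  0.   0.3]
burner large scene [440.8 -12.1]
burner large side [437.4 -18.8]
burner medium scene [564.2  91.5]
burner medium side [560.7  85.8]
burner small scene [668.7 -33.4]
burner small side [666.2 -37.5]
hob scene [[326.8, -87.1], [349.8, 187.3], [804.3, 149.2], [780.1, -125.9]] [565.24220676  30.86238933] [np.float64(455.0), np.float64(275.4), np.float64(456.2), np.float64(276.2)]
hob side [[346.7, 181.1], [799.0, 144.1], [774.7, -130.3], [322.9, -89.9]] [560.84635973  26.25916909] [np.float64(272.1), np.float64(453.8), np.float64(275.5), np.float64(453.6)]
stand scene [[596.8, -294.1], [618.1, -345.6], [546.9, -324.0], [568.4, -251.7], [639.2, -270.9]] [ 593.1423143  -298.04315303]
55.8 -67.6
58.2 -149.0
51.0 123.8
48.3 28.6
stand side [[590.8, -297.0], [567.3, -252.8], [637.6, -273.4], [618.5, -342.7], [544.5, -321.6]] [ 591.98648293 -297.61458048]
50.0 118.0
52.5 26.8
53.4 -58.8
52.4 -152.0
```

Call:
arm_command(
  series=[
    {"hand":78,"dp":[0.032,-0.034,0.004],"twist":0.014},
    {"hand":78,"dp":[0.032,-0.034,0.004],"twist":0.014},
    {"hand":78,"dp":[0.032,-0.034,0.004],"twist":0.014},
    {"hand":78,"dp":[0.032,-0.034,0.004],"twist":0.014},
    {"hand":78,"dp":[0.032,-0.034,0.004],"twist":0.014},
    {"hand":78,"dp":[0.032,-0.034,0.004],"twist":0.014},
    {"hand":78,"dp":[0.032,-0.034,0.004],"twist":0.014},
    {"hand":78,"dp":[0.032,-0.034,0.004],"twist":0.014},
    {"hand":78,"dp":[0.032,-0.034,0.004],"twist":0.014},
    {"hand":78,"dp":[0.032,-0.034,0.004],"twist":0.014},
  ],
  newtons=40,
)

```text
time_s: 1.4
position: [541.5, 135.1, 290.2]
tool_rot: [[0.957, -0.0, 0.289], [-0.289, 0.0, 0.957], [-0.0, -1.0, -0.0]]
wrist_force: [0.6, -0.1, 0.1]
grip_width: 66.7
```

Call:
arm_command(
  series=[
    {"hand":78,"dp":[0.032,-0.034,0.004],"twist":0},
    {"hand":78,"dp":[0.032,-0.034,0.004],"twist":0},
    {"hand":78,"dp":[0.032,-0.034,0.004],"twist":0},
    {"hand":78,"dp":[0.032,-0.034,0.0],"twist":0},
    {"hand":78,"dp":[0,0,0],"twist":0},
    {"hand":78,"dp":[0,0,0],"twist":0},
    {"hand":78,"dp":[0,0,0],"twist":0},
  ],
)

```text
time_s: 2.28
position: [668.1, 1.2, 302.7]
tool_rot: [[0.957, 0.0, 0.289], [-0.289, 0.0, 0.957], [0.0, -1.0, 0.0]]
wrist_force: [-0.7, -0.4, 0.3]
grip_width: 66.3
```

```bash
python3 - <<'E'
from h import *
s=env.read_state();m=imaging.camera_model("wrist");im=imaging.camera("wrist")
np.savez("pics/w1.npz",**m,pos=s["position"],R=s["tool_rot"]);cv2.imwrite("pics/w1.png",im)
print(s["time_s"],s["position"],s["grip_width"],env.nose_length,s["joint_vel"].round(1));print(s["tool_rot"].round(3),m["extrinsics"])
E
```

```text
2.275 [668.11326947   1.21909516 302.67756508] 66.27438277344099 19.0 [ 0.1 -0.2  0.1 -0.  -0.  -0.1]
[[ 0.957  0.     0.289]
 [-0.289  0.     0.957]
 [ 0.    -1.     0.   ]] [[ 2.88758110e-01  9.05781819e-01  3.10125863e-01  5.86765059e+02]
 [ 9.57401954e-01 -2.73358802e-01 -9.30401166e-02  2.57480273e+01]
 [ 5.01588311e-04  3.23781196e-01 -9.46131854e-01  4.26893329e+02]
 [ 0.00000000e+00  0.00000000e+00  0.00000000e+00  1.00000000e+00]]
```

View pics/w1.png

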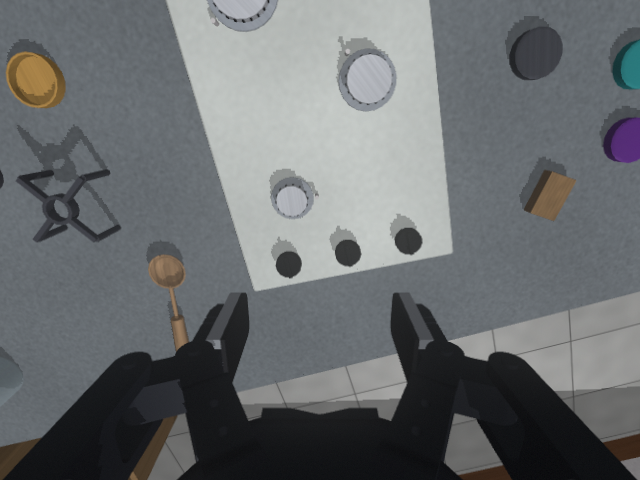

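```bash
python3 - <<'E'
from h import *
im=cv2.imread("pics/w1.png")
crop(im,260,30,410,230,4,"pics/e1.png")
crop(im,0,130,140,260,5,"pics/e2.png")
crop(im,500,15,570,90,8,"pics/e3.png")
E
```

```text
(no output)
```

View pics/e1.png

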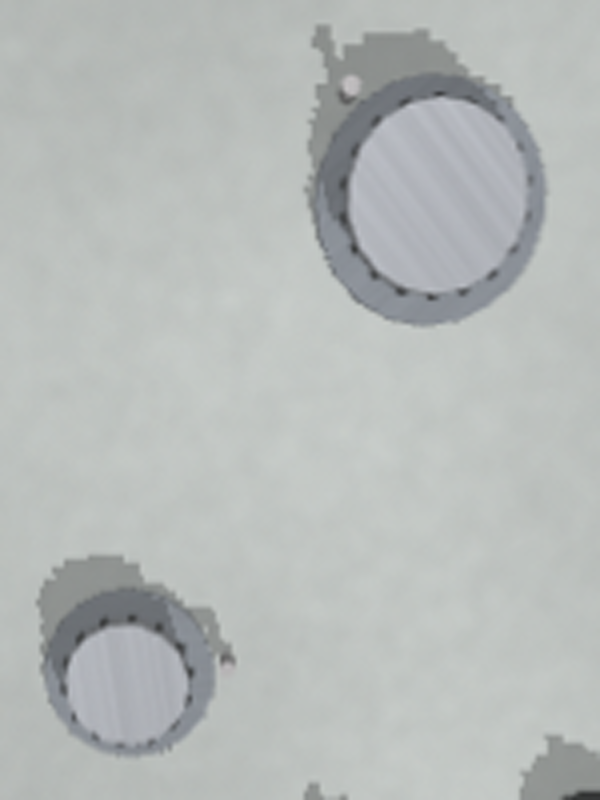

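View pics/e2.png

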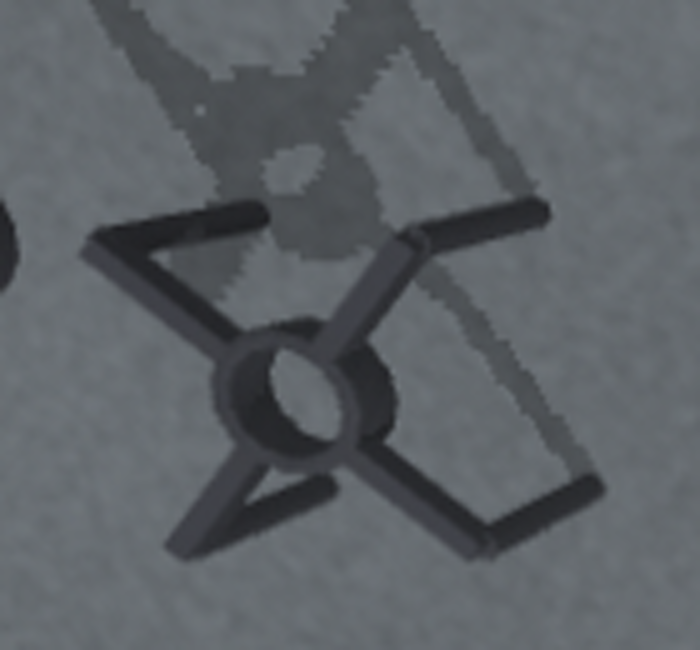

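View pics/e3.png

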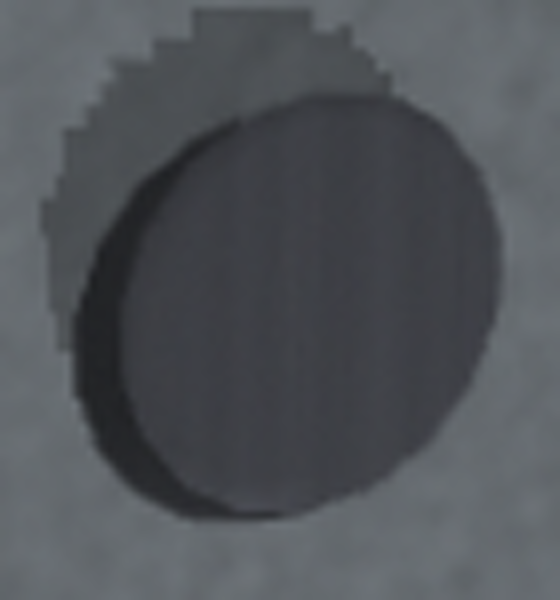

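```bash
cat > m2.py <<'E'
from h import *
import m1
from m1 import un,sil,least_squares
m=dict(np.load("pics/w1.npz"));m["k1"]=float(m["k1"])
print("WRIST")
for n,(x0,y0,x1,y1),z in [("small",(66,625,190,748),28),("medium",(348,96,528,293),28)]:
    L=[un(x0,(y0+y1)/2,4,260,30),un(x1,(y0+y1)/2,4,260,30)]
    W=[p2w(m,*p,z)[:2] for p in L];print(n,p2w(m,*un((x0+x1)/2,(y0+y1)/2,4,260,30),z).round(1),np.linalg.norm(W[1]-W[0]))
W=np.array([p2w(m,*un(*p,5,0,130),52)[:2] for p in [(286,401),(95,245),(412,240),(480,548),(182,550)]])
print(W.round(1).tolist(),W[1:].mean(0))
for p in W[1:]: d=p-W[0];print(np.hypot(*d).round(1),np.degrees(np.arctan2(d[1],d[0])).round(1))
b=(73,93,500,521);a=np.r_[un(b[0],b[1],8,500,15),un(b[2],b[3],8,500,15)]
f=least_squares(lambda p:sil(m,p[:2],p[2])-a,[587,280,27]);print("medcap",f.x)
# hob corners seen: (254,291),(453,253)
for p in [(254,291),(453,253)]: print(p2w(m,*p,10)[:2])
E
python3 m2.py | sed -n '/WRIST/,$p'
```

```text
WRIST
small [667.2 -33.6  28. ] 37.774269826731334
medium [561.1  90.4  28. ] 49.151802705560485
[[592.0, -296.7], [546.4, -320.2], [567.3, -248.7], [638.2, -270.4], [617.3, -341.4]] [ 592.30963332 -295.18875182]
51.3 -152.7
54.0 117.2
53.1 29.7
51.3 -60.5
medcap [588.0229966  281.87197388  26.68177943]
[ 777.51044777 -127.07943954]
[801.14896442 149.27769413]
```

Call:
arm_command(
  series=[
    {"hand":100,"dp":[-0.0115,0.04,-0.029],"twist":0},
    {"hand":100,"dp":[-0.0115,0.04,-0.029],"twist":0},
    {"hand":100,"dp":[-0.0115,0.04,-0.029],"twist":0},
    {"hand":100,"dp":[-0.0115,0.04,-0.029],"twist":0},
    {"hand":100,"dp":[-0.0115,0.04,-0.029],"twist":0},
    {"hand":100,"dp":[-0.0115,0.04,-0.029],"twist":0},
    {"hand":100,"dp":[-0.0115,0.04,-0.029],"twist":0},
    {"hand":100,"dp":[0,0,-0.02],"twist":0},
    {"hand":100,"dp":[0,0,-0.02],"twist":0},
    {"hand":100,"dp":[0,0,0],"twist":0},
  ],
)

```text
time_s: 3.58
position: [586.9, 280.6, 58.6]
tool_rot: [[0.957, -0.002, 0.289], [-0.289, -0.001, 0.957], [-0.002, -1.0, -0.001]]
wrist_force: [-0.4, 0.4, 1.2]
grip_width: 85.5
```

```bash
python3 - <<'E'
from h import *
s=env.read_state();print(s["position"],s["grip_width"])
cv2.imwrite("pics/w2.png",imaging.camera("wrist"))
E
```

```text
[586.86806329 280.62019588  58.55472929] 85.47467713932905
```

View pics/w2.png

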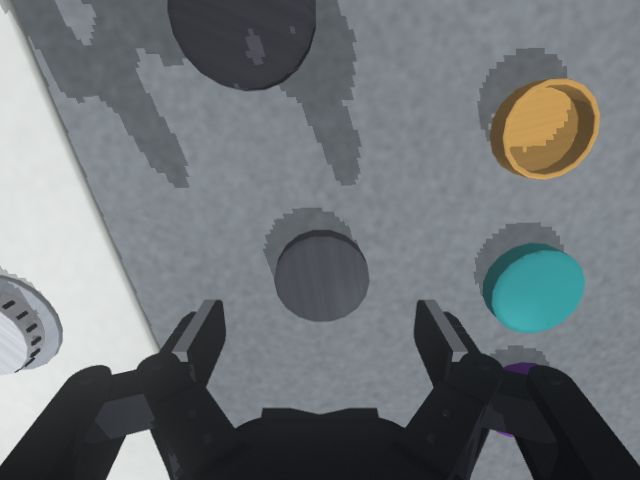

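The dark medium cap, pixel box (275..369, 230..322), sits midway between the fingers. The turquoise decoy at (533,288) is clear of the right finger's path.

```bash
cat > capm.py <<'E'
import sys
from h import *
from scipy.optimize import least_squares
def sil(m,c,r,z0=0):
    P=np.vstack([circ(None,m,c,r-2,14+z0,0),circ(None,m,c,r,12+z0,0),circ(None,m,c,r,z0,0)])
    return np.r_[P.min(0),P.max(0)]
def cap(m,b,r,z0=0):
    b=np.array(b,float);c0=p2w(m,(b[0]+b[2])/2,(b[1]+b[3])/2,7)
    f=least_squares(lambda p:sil(m,p[:2],p[2],z0)-b,[c0[0],c0[1],r]);return f.x.round(1),f.fun.round(1)
E
python3 - <<'E'
from capm import *
m=imaging.camera_model("wrist");print(cap(m,(275,230,369,322),27),env.read_state()["position"])
E
```

```text
(array([590.2, 281.5,  26.8]), array([-0.1,  0.1,  0.1, -0.1])) [587.58666864 280.63408251  59.61978889]
```

Call:
arm_command(
  series=[
    {"hand":100,"dp":[0.001,0,-0.022],"twist":0},
    {"hand":100,"dp":[0,0,-0.0125],"twist":0},
    {"hand":100,"dp":[0,0,-0.008],"twist":0},
    {"hand":100,"dp":[0,0,0],"twist":0},
    {"hand":55,"dp":[0,0,0],"twist":0},
    {"hand":55,"dp":[0,0,0],"twist":0},
    {"hand":55,"dp":[0,0,0],"twist":0},
    {"hand":55,"dp":[0,0,0],"twist":0},
  ],
  newtons=40,
)

```text
time_s: 4.62
position: [589.5, 280.5, 17.6]
tool_rot: [[0.957, 0.001, 0.29], [-0.29, 0.0, 0.957], [0.001, -1.0, 0.001]]
wrist_force: [-0.9, -0.6, 6.2]
grip_width: 52.1
```

```bash
python3 - <<'E'
from h import *
for _ in range(2):
  s=env.read_state();print(s["time_s"],s["position"],s["grip_width"],s["wrist_force"],s["torque"])
  im=imaging.camera("wrist")
crop(im,170,200,470,400,2.6,"pics/w3.png")
im=imaging.camera("side");crop(im,230,130,350,220,6.5,"pics/s3.png")
E
```

```text
4.625 [589.46887904 280.4607553   17.607022  ] 52.10094700423738 [-0.90329245 -0.55966102  6.16435851] [-0.20712649  0.23243451 -0.00229748]
4.675 [589.47871146 280.43929505  17.61004912] 52.09770697485567 [-0.60999885 -0.64348368  5.89765084] [-0.11894472  0.29433997 -0.04221398]
```

View pics/w3.png

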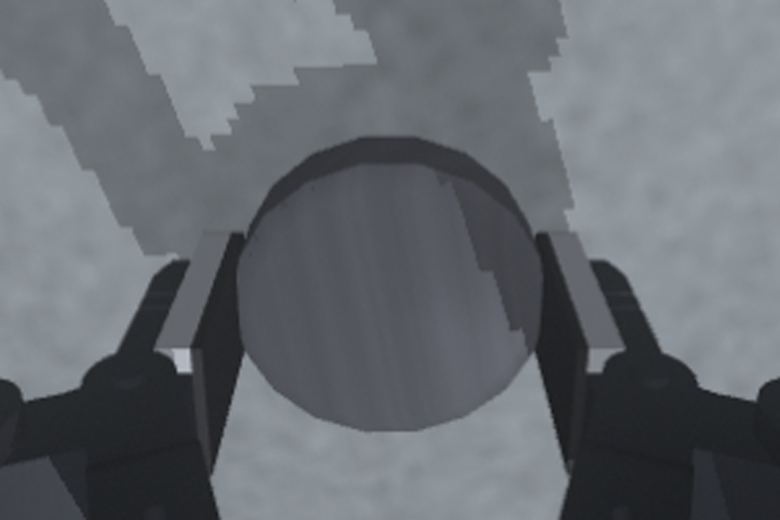

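View pics/s3.png

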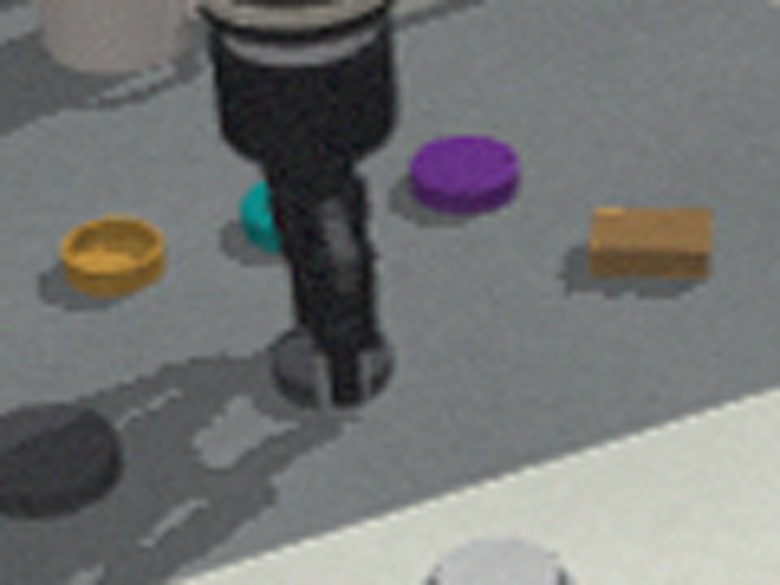

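Call:
arm_command(
  series=[
    {"hand":55,"dp":[0,0,0.02],"twist":0},
    {"hand":55,"dp":[0,0,0.04],"twist":0},
    {"hand":55,"dp":[-0.0055,-0.03,0.002],"twist":0},
    {"hand":55,"dp":[-0.0055,-0.045,0],"twist":0},
    {"hand":55,"dp":[-0.0055,-0.045,0],"twist":0},
    {"hand":55,"dp":[-0.0055,-0.045,0],"twist":0},
    {"hand":55,"dp":[-0.0055,-0.026,0],"twist":0},
    {"hand":55,"dp":[0,0,0],"twist":0},
    {"hand":55,"dp":[0,0,0],"twist":0},
  ],
)

```text
time_s: 5.9
position: [561.9, 89.8, 79.0]
tool_rot: [[0.957, 0.0, 0.29], [-0.29, 0.0, 0.957], [0.0, -1.0, 0.0]]
wrist_force: [-0.5, -0.2, -0.2]
grip_width: 51.6
```

```bash
cat > look.py <<'E'
import sys
from h import *
n=sys.argv[1]
s=env.read_state();m=imaging.camera_model("wrist");im=imaging.camera("wrist");cv2.imwrite(f"pics/{n}.png",im)
np.savez(f"pics/{n}.npz",**m,pos=s["position"]);print(s["time_s"],s["position"],s["grip_width"],s["wrist_force"])
E
python3 look.py w4
```

```text
5.9 [561.90471333  89.8294876   79.00743315] 51.596160475198346 [-0.52712317 -0.24485188 -0.20626233]
```

View pics/w4.png

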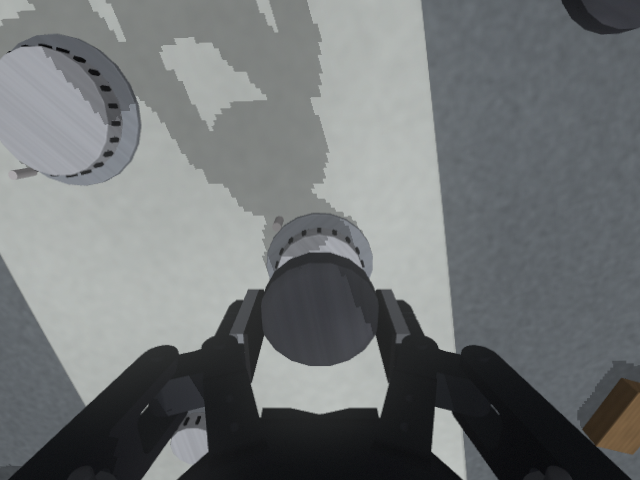

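```bash
python3 - <<'E'
from h import *
im=cv2.imread("pics/w4.png")
crop(im,220,190,420,390,3.5,"pics/f1.png")
crop(im,0,20,160,200,4,"pics/f2.png")
E
```

```text
(no output)
```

View pics/f1.png

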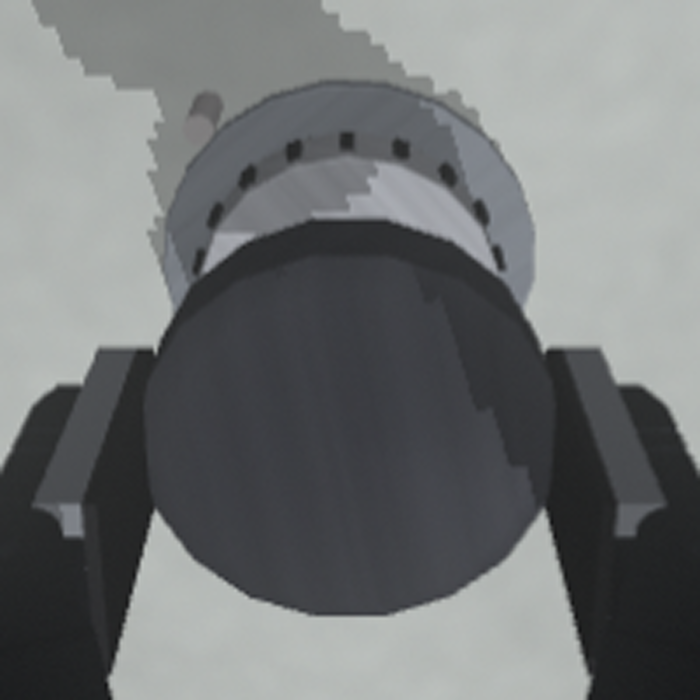

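View pics/f2.png

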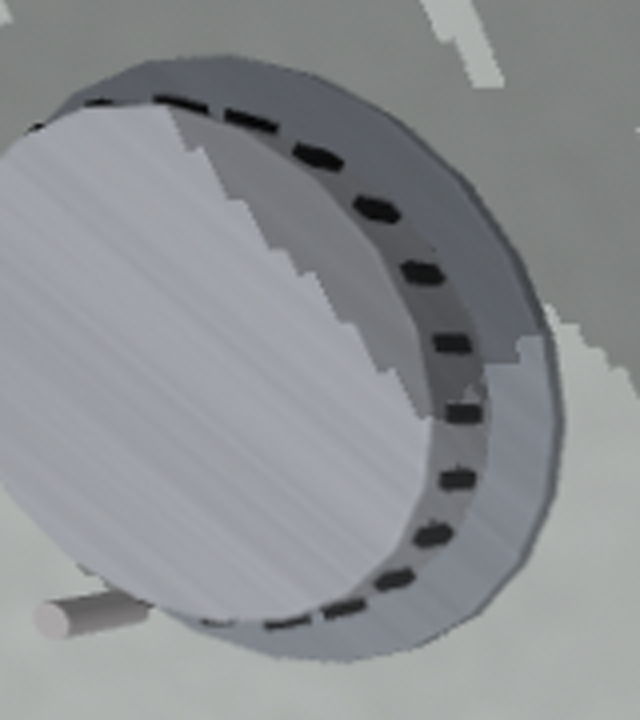

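```bash
cat >> capm.py <<'E'
def fitc(m,pix,z,r):
    W=np.array([p2w(m,u,v,z)[:2] for u,v in pix])
    f=least_squares(lambda p:np.hypot(W[:,0]-p[0],W[:,1]-p[1])-r,W.mean(0));g=least_squares(lambda p:np.hypot(W[:,0]-p[0],W[:,1]-p[1])-p[2],[*W.mean(0),r])
    return f.x.round(1),g.x.round(1)
def un(L,s,x0,y0): return [((U+.5)/s-.5+x0,(V+.5)/s-.5+y0) for U,V in L]
def ld(n):
    m=dict(np.load(f"pics/{n}.npz"));m["k1"]=float(m["k1"]);return m
E
python3 - <<'E'
from capm import *
m=ld("w4")
print("med foot",fitc(m,un([(345,80),(250,103),(193,163),(166,220),(440,103),(500,150),(533,235)],3.5,220,190),14,33))
print("large crown",fitc(m,un([(165,103),(290,140),(380,245),(420,340),(432,420),(425,500),(400,560),(350,598),(290,618),(160,605)],4,0,20),28,31))
b=un([(145,220),(555,615)],3.5,220,190);print("cap",cap(m,[*b[0],*b[1]],27,61.4))
print(m["pos"])
E
```

```text
med foot (array([561.5,  90. ]), array([560.8,  90.2,  32.5]))
large crown (array([437.4, -14.6]), array([437.3, -14.8,  31.1]))
cap (array([560.9,  90.3,  26.3]), array([-0.2,  0.3,  0.2, -0.3]))
[561.90471333  89.8294876   79.00743315]
```

Call:
arm_command(
  series=[
    {"hand":55,"dp":[0,0,-0.02],"twist":0},
    {"hand":55,"dp":[0,0,-0.009],"twist":0},
    {"hand":55,"dp":[0,0,-0.0035],"twist":0},
    {"hand":55,"dp":[0,0,0],"twist":0},
    {"hand":55,"dp":[0,0,0],"twist":0},
  ],
)

```text
time_s: 6.58
position: [562.0, 89.5, 46.7]
tool_rot: [[0.957, 0.001, 0.29], [-0.29, 0.0, 0.957], [0.001, -1.0, 0.0]]
wrist_force: [-0.3, -0.1, -1.5]
grip_width: 51.9
```

Call:
arm_command(
  series=[
    {"hand":55,"dp":[0,0,-0.0015],"twist":0},
    {"hand":55,"dp":[0,0,0],"twist":0},
  ],
)

```text
time_s: 6.82
position: [562.1, 89.3, 45.6]
tool_rot: [[0.957, 0.001, 0.29], [-0.29, 0.0, 0.957], [0.001, -1.0, 0.0]]
wrist_force: [-3.3, 0.6, 8.9]
grip_width: 51.6
```

Contact shows as +9 N in z. Releasing and rising.

Call:
arm_command(
  series=[
    {"hand":75,"dp":[0,0,0],"twist":0},
    {"hand":100,"dp":[0,0,0],"twist":0},
    {"hand":100,"dp":[0,0,0],"twist":0},
    {"hand":100,"dp":[0,0,0.02],"twist":0},
    {"hand":100,"dp":[0,0,0.03],"twist":0},
    {"hand":100,"dp":[0,0,0.03],"twist":0},
    {"hand":100,"dp":[0,0,0],"twist":0},
  ],
)

```text
time_s: 7.7
position: [562.8, 89.4, 126.7]
tool_rot: [[0.957, 0.004, 0.29], [-0.29, 0.0, 0.957], [0.003, -1.0, 0.001]]
wrist_force: [-0.3, 0.4, -0.7]
grip_width: 85.1
```

```bash
python3 look.py w5; python3 - <<'E'
from h import *
im=cv2.imread("pics/w5.png")
crop(im,240,190,400,330,5,"pics/f3.png")
E
```

```text
7.7 [562.82474458  89.41474482 126.6940041 ] 85.07119453926066 [-0.26825367  0.37693097 -0.71670461]
```

View pics/f3.png

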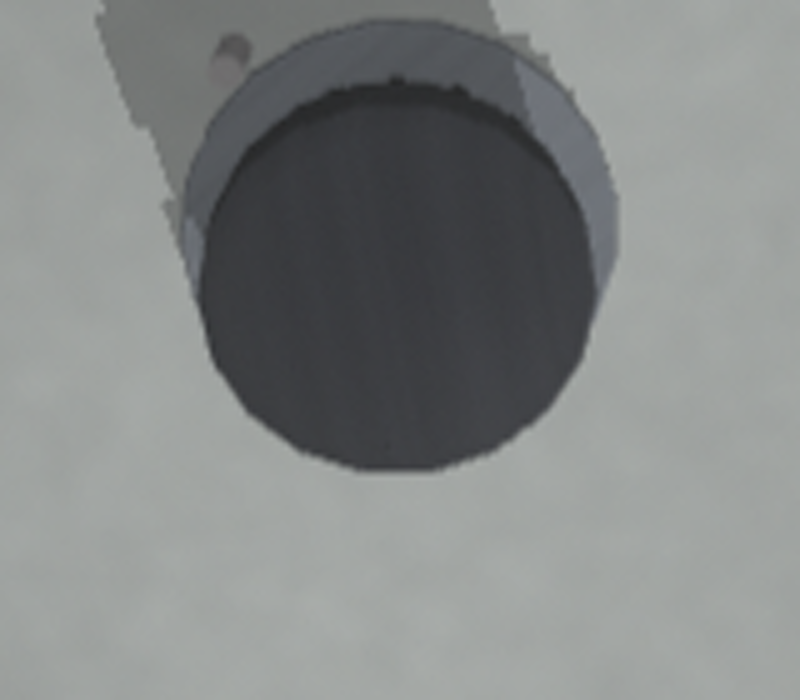

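Medium cap is centred on its crown: crop (200..600, 80..472) lies symmetric over the foot disc. Next is the large cap.

Call:
arm_command(
  series=[
    {"hand":100,"dp":[-0.0223,0.039,0],"twist":0},
    {"hand":100,"dp":[-0.0223,0.039,0],"twist":0},
    {"hand":100,"dp":[-0.0223,0.039,0],"twist":0},
    {"hand":100,"dp":[-0.0223,0.039,-0.02],"twist":0},
    {"hand":100,"dp":[-0.0223,0.039,-0.02],"twist":0},
    {"hand":100,"dp":[0,0,-0.026],"twist":0},
    {"hand":100,"dp":[0,0,0],"twist":0},
    {"hand":100,"dp":[0,0,0],"twist":0},
  ],
)

```text
time_s: 8.75
position: [450.5, 284.1, 59.1]
tool_rot: [[0.957, -0.0, 0.29], [-0.29, -0.0, 0.957], [-0.0, -1.0, -0.0]]
wrist_force: [0.4, 0.4, 0.2]
grip_width: 85.5
```

```bash
python3 look.py w6; python3 - <<'E'
from h import *
im=cv2.imread("pics/w6.png")
crop(im,200,190,440,370,3.3,"pics/f4.png")
E
```

```text
8.75 [450.48390254 284.07495328  59.102862  ] 85.52719158905958 [0.40752163 0.37405407 0.21965062]
```

View pics/f4.png

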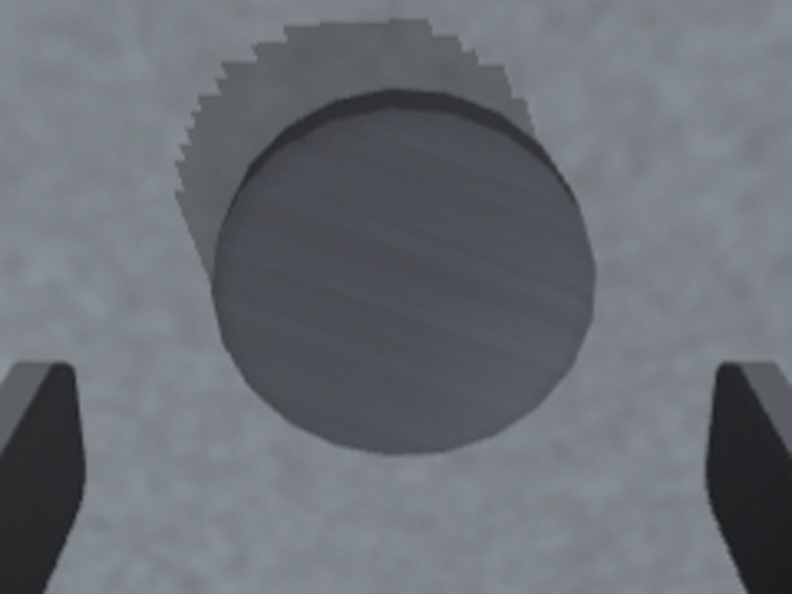

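```bash
python3 - <<'E'
from capm import *
m=ld("w6");b=un([(212,88),(596,455)],3.3,200,190);print(cap(m,[*b[0],*b[1]],33))
E
```

```text
(array([450.9, 285.6,  32.9]), array([ 0., -0., -0.,  0.]))
```

Call:
arm_command(
  series=[
    {"hand":100,"dp":[0,0.001,-0.022],"twist":0},
    {"hand":100,"dp":[0,0,-0.014],"twist":0},
    {"hand":100,"dp":[0,0,-0.008],"twist":0},
    {"hand":100,"dp":[0,0,0],"twist":0},
    {"hand":65,"dp":[0,0,0],"twist":0},
    {"hand":65,"dp":[0,0,0],"twist":0},
    {"hand":65,"dp":[0,0,0],"twist":0},
  ],
)

```text
time_s: 9.68
position: [450.5, 285.5, 15.9]
tool_rot: [[0.957, 0.001, 0.29], [-0.29, 0.0, 0.957], [0.001, -1.0, 0.001]]
wrist_force: [-2.9, -1.0, 11.7]
grip_width: 63.6
```

```bash
python3 look.py w7; python3 - <<'E'
from h import *
im=cv2.imread("pics/w7.png")
crop(im,170,200,470,400,2.6,"pics/f5.png")
E
```

```text
9.675 [450.50035129 285.50160727  15.8655582 ] 63.6251766402904 [-2.89538472 -1.01998348 11.68479587]
```

View pics/f5.png

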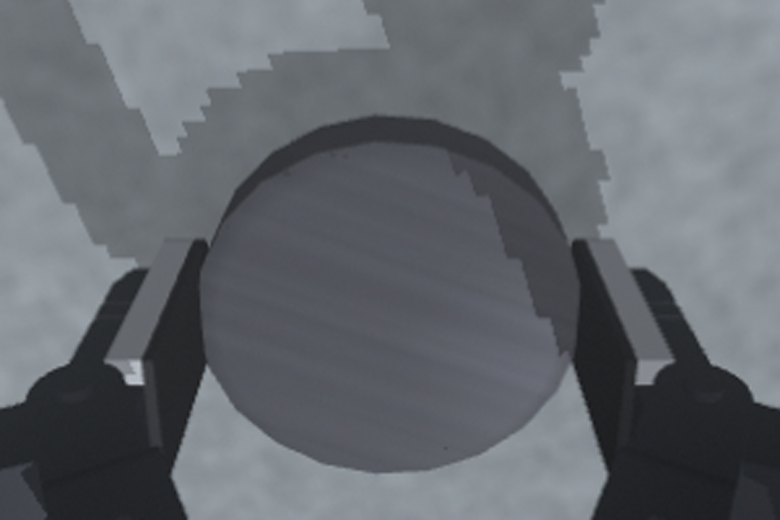

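Call:
arm_command(
  series=[
    {"hand":65,"dp":[0,0,0.022],"twist":0},
    {"hand":65,"dp":[0,0,0.04],"twist":0},
    {"hand":65,"dp":[-0.0018,-0.03,0.002],"twist":0},
    {"hand":65,"dp":[-0.0018,-0.048,0],"twist":0},
    {"hand":65,"dp":[-0.0018,-0.05,0],"twist":0},
    {"hand":65,"dp":[-0.0018,-0.05,0],"twist":0},
    {"hand":65,"dp":[-0.0018,-0.05,0],"twist":0},
    {"hand":65,"dp":[-0.0018,-0.043,0],"twist":0},
    {"hand":65,"dp":[-0.0018,-0.029,0],"twist":0},
    {"hand":65,"dp":[0,0,0],"twist":0},
  ],
)

```text
time_s: 10.98
position: [437.7, -16.2, 79.2]
tool_rot: [[0.956, 0.001, 0.292], [-0.292, -0.0, 0.956], [0.001, -1.0, -0.0]]
wrist_force: [0.0, 0.2, -2.1]
grip_width: 63.9
```

Call:
arm_command(
  series=[
    {"hand":65,"dp":[0,0,0],"twist":0},
  ],
)

```text
time_s: 11.1
position: [437.6, -14.4, 79.0]
tool_rot: [[0.957, 0.0, 0.29], [-0.29, 0.0, 0.957], [0.0, -1.0, 0.0]]
wrist_force: [1.1, 0.4, -1.3]
grip_width: 63.9
```

```bash
python3 look.py w8; python3 - <<'E'
from h import *
im=cv2.imread("pics/w8.png")
crop(im,200,180,440,400,3.2,"pics/f6.png")
E
```

```text
11.1 [437.60567636 -14.35281793  78.98729774] 63.899936515098 [ 1.07220399  0.38774761 -1.34594025]
```

View pics/f6.png

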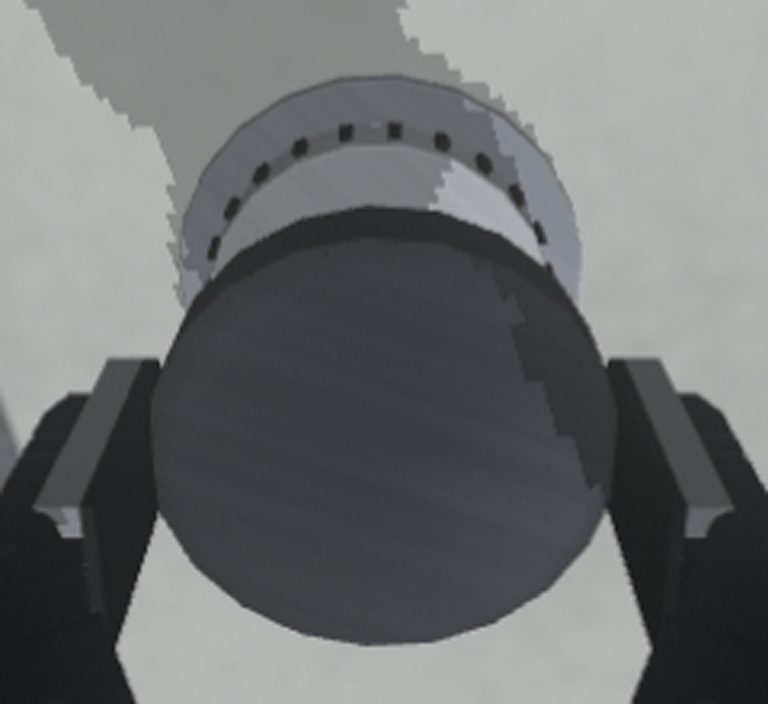

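```bash
python3 - <<'E'
from capm import *
m=ld("w8")
print("foot",fitc(m,un([(380,75),(290,97),(235,140),(197,195),(180,245),(470,97),(540,150),(578,220),(580,250)],3.2,200,180),14,39))
print("crown",fitc(m,un([(380,144),(310,158),(260,190),(225,240),(440,153),(490,180),(530,220)],3.2,200,180),28,31))
b=un([(152,206),(617,645)],3.2,200,180);print("cap",cap(m,[*b[0],*b[1]],33,63.2))
E
```

```text
foot (array([438. , -14.7]), array([437.3, -14.5,  38.5]))
crown (array([438.1, -14.6]), array([437.8, -14.5,  30.7]))
cap (array([438. , -14.2,  32.5]), array([-0.5,  0.5,  0.5, -0.6]))
```

Aligned within 0.5 mm. Lowering until contact, expected at TCP z of about 43.9.

Call:
arm_command(
  series=[
    {"hand":65,"dp":[0,0,-0.02],"twist":0},
    {"hand":65,"dp":[0,0,-0.01],"twist":0},
    {"hand":65,"dp":[0,0,-0.0045],"twist":0},
    {"hand":65,"dp":[0,0,-0.001],"twist":0},
    {"hand":65,"dp":[0,0,0],"twist":0},
  ],
)

```text
time_s: 11.78
position: [437.3, -14.1, 43.9]
tool_rot: [[0.957, -0.0, 0.289], [-0.289, 0.0, 0.957], [-0.0, -1.0, 0.0]]
wrist_force: [-5.5, 3.6, 12.9]
grip_width: 63.7
```

Call:
arm_command(
  series=[
    {"hand":85,"dp":[0,0,0],"twist":0},
    {"hand":100,"dp":[0,0,0],"twist":0},
    {"hand":100,"dp":[0,0,0],"twist":0},
    {"hand":100,"dp":[0,0,0.02],"twist":0},
    {"hand":100,"dp":[0,0,0.03],"twist":0},
    {"hand":100,"dp":[0,0,0.03],"twist":0},
    {"hand":100,"dp":[0,0,0],"twist":0},
  ],
)

```text
time_s: 12.65
position: [438.7, -14.9, 124.8]
tool_rot: [[0.957, 0.003, 0.29], [-0.29, -0.001, 0.957], [0.003, -1.0, 0.0]]
wrist_force: [0.6, -0.6, 0.4]
grip_width: 85.3
```

```bash
python3 look.py w9; python3 - <<'E'
from h import *
im=cv2.imread("pics/w9.png")
crop(im,220,170,420,340,4,"pics/f7.png")
m=imaging.camera_model("scene");n=imaging.camera_model("side");print(p2w(m,259,165,7),p2w(n,352,347,7))
E
```

```text
12.65 [438.66091023 -14.87353811 124.84519665] 85.31769810249055 [ 0.63966327 -0.58121799  0.38643713]
[ 449.13169236 -276.28831368    7.        ] [ 448.60751569 -277.57643551    7.        ]
```

View pics/f7.png

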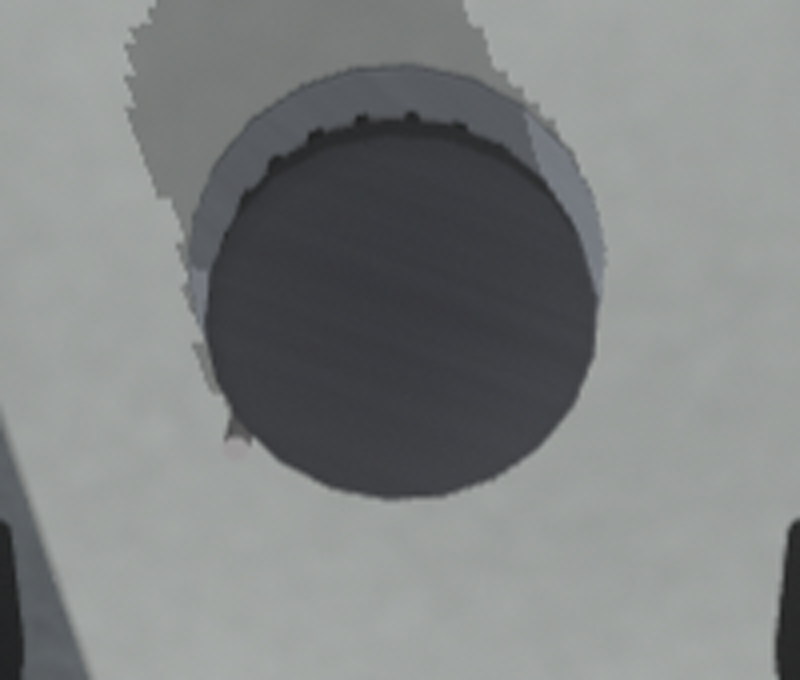

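The large cap is seated and centred. Next is the small cap.

Call:
arm_command(
  series=[
    {"hand":75,"dp":[0.0109,-0.04,0],"twist":0},
    {"hand":75,"dp":[0.0109,-0.05,0],"twist":0},
    {"hand":75,"dp":[0.0109,-0.052,0],"twist":0},
    {"hand":75,"dp":[0.0109,-0.052,0],"twist":0},
    {"hand":75,"dp":[0.0109,-0.052,0],"twist":0},
    {"hand":75,"dp":[0.0109,-0.052,0],"twist":0},
    {"hand":75,"dp":[0.0109,-0.052,0],"twist":0},
    {"hand":75,"dp":[0.0109,-0.043,-0.02],"twist":0},
    {"hand":75,"dp":[0,0,-0.025],"twist":0},
    {"hand":75,"dp":[0,0,0],"twist":0},
  ],
)

```text
time_s: 13.95
position: [523.5, -406.8, 75.2]
tool_rot: [[0.957, -0.004, 0.29], [-0.29, 0.004, 0.957], [-0.005, -1.0, 0.002]]
wrist_force: [-0.4, 0.2, 0.8]
grip_width: 64.0
```

Call:
arm_command(
  series=[
    {"hand":75,"dp":[0,0,0],"twist":0},
  ],
)

```text
time_s: 14.08
position: [524.8, -407.2, 78.5]
tool_rot: [[0.957, -0.0, 0.289], [-0.289, 0.0, 0.957], [-0.0, -1.0, 0.0]]
wrist_force: [-0.0, 0.9, -0.0]
grip_width: 64.1
```

```bash
python3 look.py w10
```

```text
14.075 [ 524.78845871 -407.2264698    78.54576492] 64.08805780050155 [-0.04366207  0.89200283 -0.02917421]
```

View pics/w10.png

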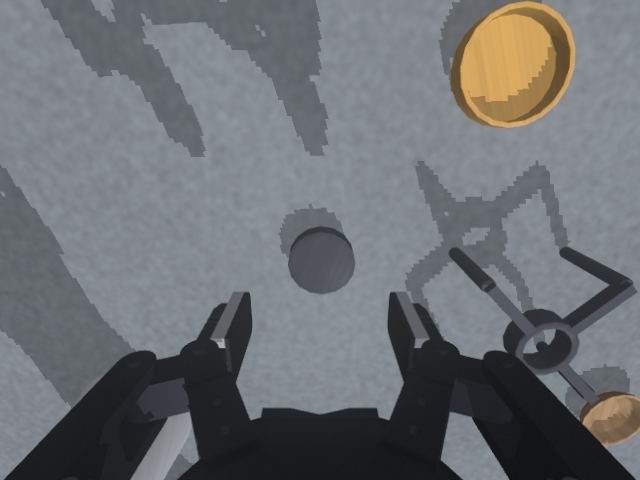

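```bash
python3 - <<'E'
from capm import *
m=ld("w10");print(cap(m,(288,226,355,294),21))
E
```

```text
(array([ 525.1, -405.9,   20.9]), array([-0.1,  0.1,  0.1, -0.1]))
```

Call:
arm_command(
  series=[
    {"hand":75,"dp":[0,0.001,-0.025],"twist":0},
    {"hand":75,"dp":[0,0,-0.02],"twist":0},
    {"hand":75,"dp":[0,0,-0.0125],"twist":0},
    {"hand":75,"dp":[0,0,0],"twist":0},
    {"hand":40,"dp":[0,0,0],"twist":0},
    {"hand":40,"dp":[0,0,0],"twist":0},
    {"hand":40,"dp":[0,0,0],"twist":0},
    {"hand":40,"dp":[0,0,0],"twist":0},
  ],
)

```text
time_s: 15.12
position: [525.2, -407.0, 22.2]
tool_rot: [[0.957, 0.001, 0.29], [-0.29, -0.001, 0.957], [0.002, -1.0, -0.001]]
wrist_force: [-2.1, 0.9, 7.6]
grip_width: 39.6
```

```bash
python3 look.py w11; python3 - <<'E'
from h import *
im=cv2.imread("pics/w11.png")
crop(im,170,200,470,400,2.6,"pics/f8.png")
E
```

```text
15.125 [ 525.17734778 -406.97389446   22.17507055] 39.59200768148725 [-2.09343953  0.88919534  7.62703549]
```

View pics/f8.png

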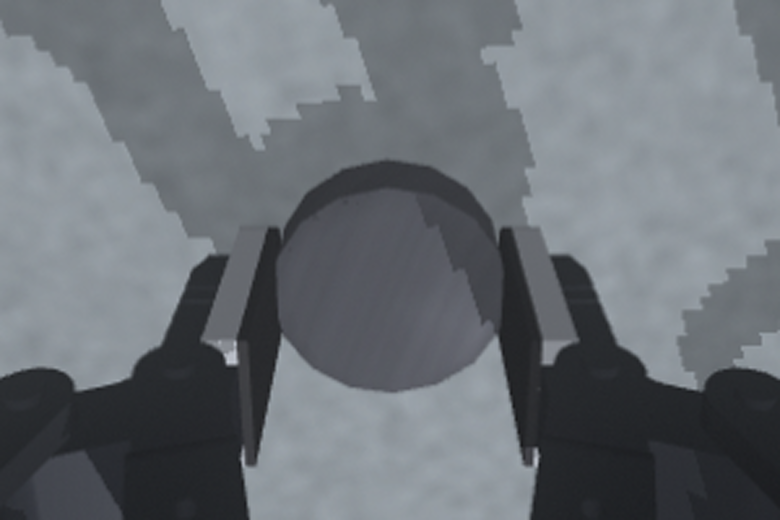

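Call:
arm_command(
  series=[
    {"hand":40,"dp":[0,0,0.03],"twist":0},
    {"hand":40,"dp":[0,0,0.04],"twist":0},
    {"hand":40,"dp":[0,0,0.03],"twist":0},
    {"hand":40,"dp":[0.01,0.026,0],"twist":0},
    {"hand":40,"dp":[0.019,0.05,0],"twist":0},
    {"hand":40,"dp":[0.019,0.05,0],"twist":0},
    {"hand":40,"dp":[0.019,0.05,0],"twist":0},
    {"hand":40,"dp":[0.019,0.05,0],"twist":0},
    {"hand":40,"dp":[0.019,0.05,0],"twist":0},
    {"hand":40,"dp":[0.019,0.05,0],"twist":0},
  ],
)

```text
time_s: 16.42
position: [649.5, -79.0, 121.6]
tool_rot: [[0.957, 0.001, 0.29], [-0.29, -0.0, 0.957], [0.001, -1.0, 0.0]]
wrist_force: [0.9, -0.6, -1.0]
grip_width: 39.7
```

Call:
arm_command(
  series=[
    {"hand":40,"dp":[0.018,0.047,0],"twist":0},
    {"hand":40,"dp":[0,0,-0.02],"twist":0},
    {"hand":40,"dp":[0,0,-0.018],"twist":0},
    {"hand":40,"dp":[0,0,0],"twist":0},
    {"hand":40,"dp":[0,0,0],"twist":0},
  ],
)

```text
time_s: 17.05
position: [667.2, -33.8, 83.9]
tool_rot: [[0.957, 0.001, 0.29], [-0.29, -0.0, 0.957], [0.001, -1.0, 0.0]]
wrist_force: [0.2, -0.3, -0.1]
grip_width: 39.5
```

```bash
python3 look.py w12; python3 - <<'E'
from h import *
im=cv2.imread("pics/w12.png")
crop(im,220,190,420,370,4,"pics/f9.png")
E
```

```text
17.05 [667.19744971 -33.83418287  83.87916628] 39.46284095745446 [ 0.1502941  -0.29560261 -0.09614066]
```

View pics/f9.png

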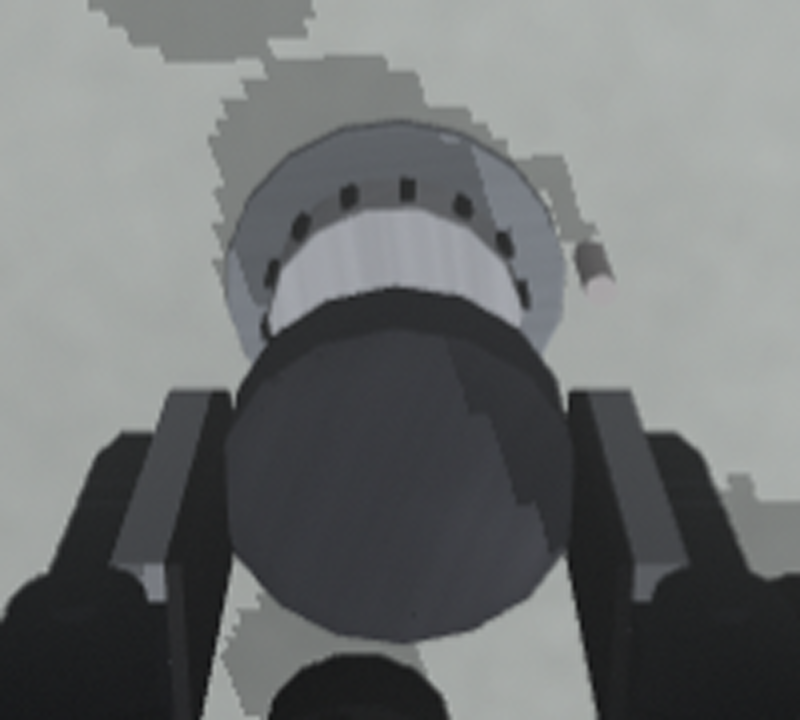

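```bash
python3 - <<'E'
from capm import *
m=ld("w12")
print("foot",fitc(m,un([(395,121),(340,128),(285,160),(243,210),(225,265),(470,143),(525,185),(553,225),(563,280)],4,220,190),14,27))
print("crown",fitc(m,un([(400,208),(335,220),(290,258),(272,320),(460,220),(505,260),(520,300)],4,220,190),28,19))
b=un([(226,287),(574,642)],4,220,190);print("cap",cap(m,[*b[0],*b[1]],21,61.7))
E
```

```text
foot (array([666.8, -34.6]), array([666.2, -34.4,  26.6]))
crown (array([667.1, -34. ]), array([666.6, -33.9,  18.5]))
cap (array([666.7, -33.5,  20.3]), array([-0.6,  0.7,  0.6, -0.7]))
```

Cap and burner are aligned within 1 mm. Contact expected at TCP z of about 50.2.

Call:
arm_command(
  series=[
    {"hand":40,"dp":[0,-0.0005,-0.02],"twist":0},
    {"hand":40,"dp":[0,0,-0.009],"twist":0},
    {"hand":40,"dp":[0,0,-0.004],"twist":0},
    {"hand":40,"dp":[0,0,-0.001],"twist":0},
    {"hand":40,"dp":[0,0,0],"twist":0},
  ],
)

```text
time_s: 17.73
position: [666.8, -34.2, 50.2]
tool_rot: [[0.957, 0.001, 0.29], [-0.29, -0.0, 0.957], [0.001, -1.0, -0.0]]
wrist_force: [-5.7, -0.3, 10.6]
grip_width: 39.6
```

Call:
arm_command(
  series=[
    {"hand":60,"dp":[0,0,0],"twist":0},
    {"hand":75,"dp":[0,0,0],"twist":0},
    {"hand":75,"dp":[0,0,0],"twist":0},
    {"hand":75,"dp":[0,0,0.02],"twist":0},
    {"hand":75,"dp":[0,0,0.03],"twist":0},
    {"hand":75,"dp":[0,0,0.03],"twist":0},
    {"hand":75,"dp":[0,0,0],"twist":0},
    {"hand":75,"dp":[0,0,0],"twist":0},
  ],
)

```text
time_s: 18.73
position: [666.6, -34.1, 128.2]
tool_rot: [[0.957, -0.001, 0.29], [-0.29, 0.0, 0.957], [-0.001, -1.0, -0.0]]
wrist_force: [-0.5, 0.6, -0.1]
grip_width: 64.0
```

```bash
python3 look.py w13; python3 - <<'E'
from h import *
im=cv2.imread("pics/w13.png")
crop(im,220,180,420,350,4,"pics/f10.png")
E
```

```text
18.725 [666.55981208 -34.07803018 128.17182822] 64.0430096047196 [-0.50775774  0.60538685 -0.14993934]
```

View pics/f10.png

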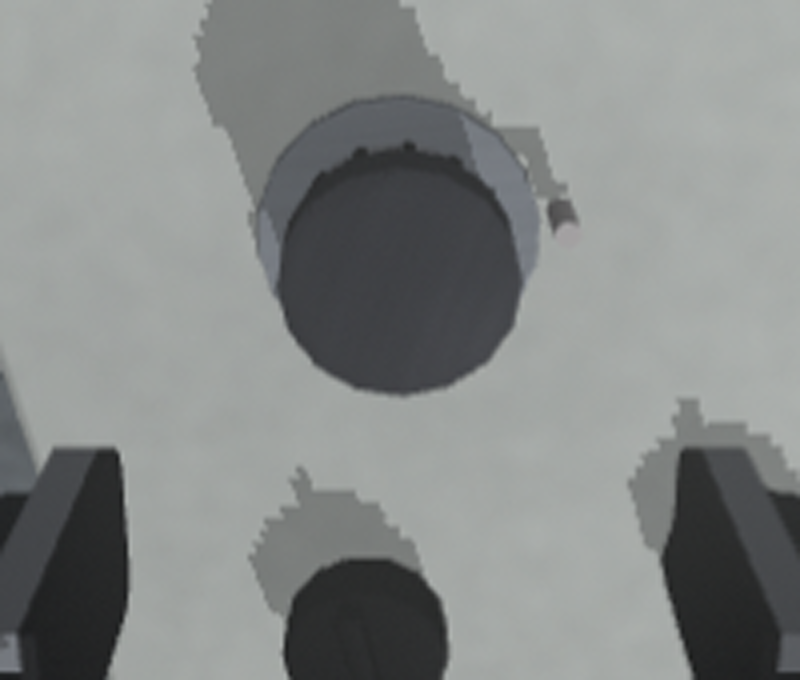

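The small cap is on and centred. Now the stand.

Call:
arm_command(
  series=[
    {"hand":75,"dp":[-0.0125,-0.0437,0],"twist":0},
    {"hand":75,"dp":[-0.0125,-0.0437,0],"twist":0},
    {"hand":75,"dp":[-0.0125,-0.0437,0],"twist":0},
    {"hand":75,"dp":[-0.0125,-0.0437,0],"twist":0},
    {"hand":75,"dp":[-0.0125,-0.0437,0],"twist":0},
    {"hand":75,"dp":[-0.0125,-0.0437,0],"twist":0},
    {"hand":75,"dp":[0,0,0],"twist":0},
    {"hand":75,"dp":[0,0,0],"twist":0},
    {"hand":75,"dp":[0,0,0],"twist":0},
  ],
)

```text
time_s: 19.9
position: [592.0, -295.2, 128.5]
tool_rot: [[0.957, -0.0, 0.288], [-0.288, 0.0, 0.957], [-0.001, -1.0, 0.0]]
wrist_force: [-0.1, 0.2, 0.1]
grip_width: 64.0
```

```bash
python3 look.py w14; python3 - <<'E'
from h import *
im=cv2.imread("pics/w14.png")
crop(im,200,160,440,340,3.3,"pics/f11.png")
E
```

```text
19.9 [ 591.99159517 -295.18906252  128.51576401] 63.972008608904964 [-0.09760554  0.17646812  0.07586344]
```

View pics/f11.png

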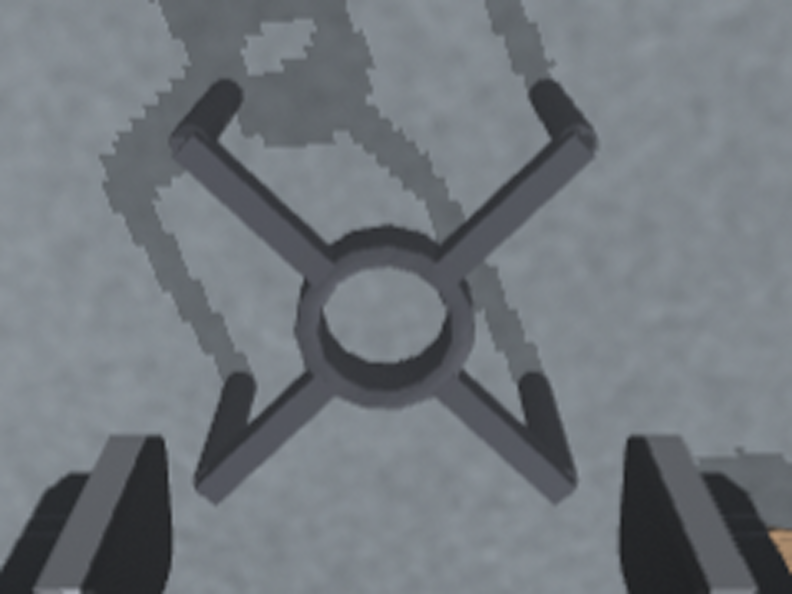

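```bash
python3 - <<'E'
from capm import *
m=ld("w14")
W=np.array([p2w(m,*p,52)[:2] for p in un([(385,328),(183,145),(587,143),(566,490),(206,492)],3.3,200,160)])
print(W.round(1),W[1:].mean(0),m["pos"])
for p in W[1:]: d=p-W[0];print(np.hypot(*d).round(1),np.degrees(np.arctan2(d[1],d[0])).round(1))
print(fitc(m,un([(296,328),(475,328),(385,246),(385,410),(325,268),(447,390),(325,390),(447,268)],3.3,200,160),52,18))
E
```

```text
[[ 592.2 -297.2]
 [ 546.  -322.5]
 [ 567.3 -250.3]
 [ 638.  -271.8]
 [ 616.9 -343.7]] [ 592.06413476 -297.08299543] [ 591.99159517 -295.18906252  128.51576401]
52.7 -151.3
53.1 117.9
52.4 29.0
52.6 -62.0
(array([ 592.8, -297.3]), array([ 592.8, -297.2,   17.7]))
```

Call:
arm_command(
  series=[
    {"hand":75,"dp":[0.0005,-0.002,-0.025],"twist":0},
    {"hand":75,"dp":[0,0,-0.025],"twist":0},
    {"hand":75,"dp":[0,0,-0.015],"twist":0},
    {"hand":75,"dp":[0,0,-0.01],"twist":0},
    {"hand":75,"dp":[0,0,0],"twist":0},
    {"hand":75,"dp":[0,0,0],"twist":0},
  ],
)

```text
time_s: 20.7
position: [592.7, -298.5, 54.5]
tool_rot: [[0.957, 0.001, 0.29], [-0.29, -0.001, 0.957], [0.001, -1.0, -0.0]]
wrist_force: [-0.1, -0.8, -0.3]
grip_width: 64.0
```

Call:
arm_command(
  series=[
    {"hand":52,"dp":[0,0,0],"twist":0},
    {"hand":38,"dp":[0,0,0],"twist":0},
    {"hand":30,"dp":[0,0,0],"twist":0},
    {"hand":30,"dp":[0,0,0],"twist":0},
    {"hand":30,"dp":[0,0,0],"twist":0},
  ],
  newtons=50,
)

```text
time_s: 21.32
position: [592.5, -298.5, 54.5]
tool_rot: [[0.957, 0.001, 0.29], [-0.29, -0.001, 0.957], [0.001, -1.0, -0.0]]
wrist_force: [-1.4, 0.2, 5.8]
grip_width: 33.2
```

```bash
python3 look.py w15; python3 - <<'E'
from h import *
im=cv2.imread("pics/w15.png")
crop(im,180,160,460,400,2.5,"pics/f12.png")
crop(imaging.camera("side"),370,240,470,360,5,"pics/s12.png")
E
```

```text
21.325 [ 592.46409896 -298.5372584    54.53579891] 33.196801891190574 [-1.41392717  0.24222899  5.79579382]
```

View pics/f12.png

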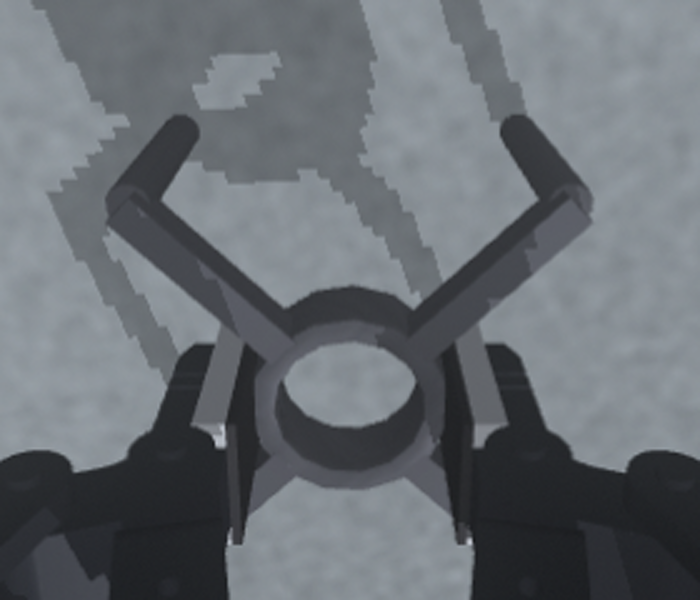

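View pics/s12.png

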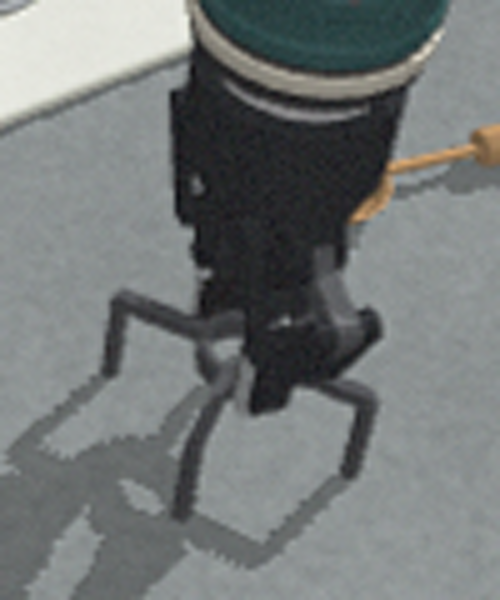

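```bash
python3 - <<'E'
from capm import *
m=ld("w1")
for p in [(289,264),(347,252),(408,240)]: print(p2w(m,*p,40)[:2])
c=np.array([667,-34.3])
for a in (28.4,118.4,208.4,298.4): print(c+52*np.array([np.cos(np.radians(a)),np.sin(np.radians(a))]))
E
```

```text
[740.61946185 -60.42022888]
[746.01978417  13.80430782]
[752.41234114  89.87813152]
[712.74172579  -9.56754113]
[642.26754113  11.44172579]
[621.25827421 -59.03245887]
[691.73245887 -80.04172579]
```

Call:
arm_command(
  series=[
    {"hand":30,"dp":[0,0,0.012],"twist":0},
    {"hand":30,"dp":[0,0,0.03],"twist":0},
    {"hand":30,"dp":[0,0,0.033],"twist":0},
    {"hand":30,"dp":[0,0,0],"twist":0},
  ],
)

```text
time_s: 21.92
position: [593.4, -299.0, 131.8]
tool_rot: [[0.957, 0.004, 0.29], [-0.29, -0.003, 0.957], [0.004, -1.0, -0.001]]
wrist_force: [-0.9, -0.0, -2.2]
grip_width: 33.5
```

```bash
python3 look.py w16; python3 - <<'E'
from h import *
im=cv2.imread("pics/w16.png")
crop(im,180,160,460,400,2.5,"pics/f13.png")
E
```

```text
21.925 [ 593.36006455 -299.01926305  131.83833956] 33.53732251099883 [-0.88142992 -0.0451623  -2.23344223]
```

View pics/f13.png

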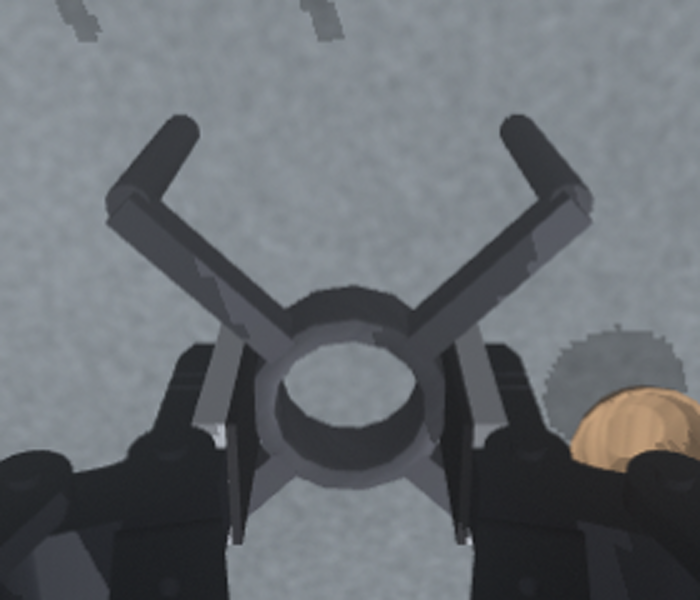

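Call:
arm_command(
  series=[
    {"hand":30,"dp":[0.0064,0.024,0],"twist":0},
    {"hand":30,"dp":[0.0124,0.044,0],"twist":0},
    {"hand":30,"dp":[0.0124,0.044,0],"twist":0},
    {"hand":30,"dp":[0.0124,0.044,0],"twist":0},
    {"hand":30,"dp":[0.0124,0.044,0],"twist":0},
    {"hand":30,"dp":[0.0124,0.044,0],"twist":0},
    {"hand":30,"dp":[0.006,0.02,0],"twist":0},
    {"hand":30,"dp":[0,0,0],"twist":0},
    {"hand":30,"dp":[0,0,0],"twist":0},
    {"hand":30,"dp":[0,0,0],"twist":0},
  ],
)

```text
time_s: 23.22
position: [666.4, -35.4, 128.7]
tool_rot: [[0.957, -0.0, 0.291], [-0.291, -0.0, 0.957], [-0.0, -1.0, -0.0]]
wrist_force: [-0.4, -0.1, -2.1]
grip_width: 33.4
```

```bash
python3 look.py w17; python3 - <<'E'
from h import *
im=cv2.imread("pics/w17.png")
crop(im,180,160,460,400,2.8,"pics/f14.png")
E
```

```text
23.225 [666.41472763 -35.39662783 128.68738769] 33.385034038835244 [-0.43018979 -0.06485957 -2.14173258]
```

View pics/f14.png

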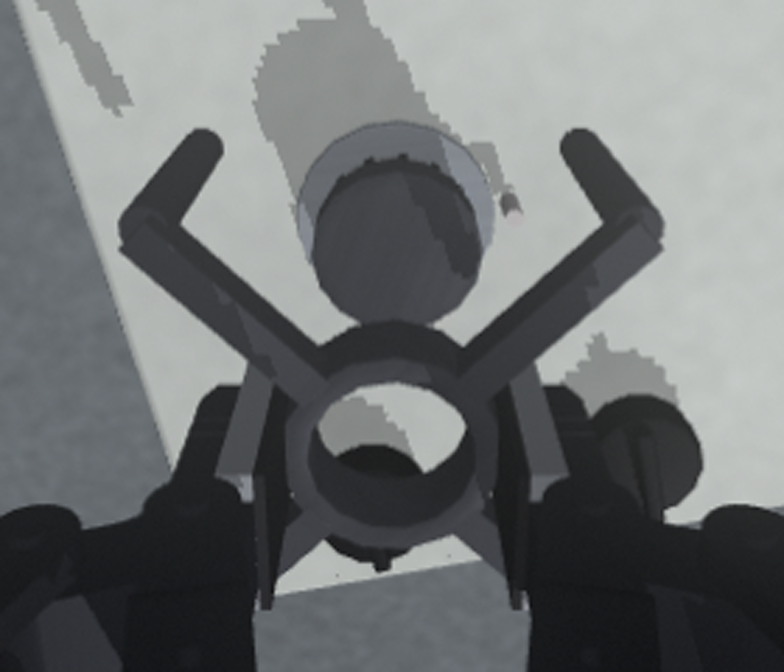

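```bash
python3 - <<'E'
from capm import *
m=ld("w17");b=un([(312,160),(482,325)],2.8,180,160);print("cap",cap(m,[*b[0],*b[1]],21,28))
print("foot",fitc(m,un([(395,121),(340,138),(310,172),(297,220),(440,133),(478,168),(493,205)],2.8,180,160),14,27))
W=np.array([p2w(m,*p,126.2)[:2] for p in un([(393,453)],2.8,180,160)]);print("hub",W)
E
```

```text
cap (array([665.9, -33.7,  20.3]), array([ 0.6, -0.7, -0.6,  0.7]))
foot (array([666.9, -34.3]), array([666.1, -34.1,  26.4]))
hub [[665.53824533 -34.77861356]]
```

Call:
arm_command(
  series=[
    {"hand":30,"dp":[0.001,0.001,-0.02],"twist":0},
    {"hand":30,"dp":[0,0,-0.02],"twist":0},
    {"hand":30,"dp":[0,0,-0.012],"twist":0},
    {"hand":30,"dp":[0,0,-0.007],"twist":0},
    {"hand":30,"dp":[0,0,-0.003],"twist":0},
    {"hand":30,"dp":[0,0,-0.0015],"twist":0},
    {"hand":30,"dp":[0,0,0],"twist":0},
    {"hand":30,"dp":[0,0,0],"twist":0},
  ],
)

```text
time_s: 24.28
position: [667.8, -33.3, 65.6]
tool_rot: [[0.957, 0.0, 0.29], [-0.29, -0.0, 0.957], [0.0, -1.0, 0.0]]
wrist_force: [0.3, 0.1, -1.7]
grip_width: 33.6
```

Call:
arm_command(
  series=[
    {"hand":30,"dp":[0,-0.001,-0.001],"twist":0},
    {"hand":30,"dp":[0,0,-0.0005],"twist":0},
    {"hand":30,"dp":[0,0,0],"twist":0},
  ],
)

```text
time_s: 24.65
position: [667.8, -34.3, 64.5]
tool_rot: [[0.957, 0.001, 0.289], [-0.289, 0.0, 0.957], [0.001, -1.0, 0.0]]
wrist_force: [-2.1, 2.1, 7.0]
grip_width: 33.4
```

The feet are on the hob (+7 N). Opening and rising straight up.

Call:
arm_command(
  series=[
    {"hand":50,"dp":[0,0,0],"twist":0},
    {"hand":65,"dp":[0,0,0],"twist":0},
    {"hand":65,"dp":[0,0,0],"twist":0},
    {"hand":65,"dp":[0,0,0.015],"twist":0},
    {"hand":65,"dp":[0,0,0.03],"twist":0},
    {"hand":65,"dp":[0,0,0.04],"twist":0},
    {"hand":65,"dp":[0,0,0.04],"twist":0},
    {"hand":65,"dp":[0,0,0.04],"twist":0},
    {"hand":65,"dp":[0,0,0],"twist":0},
    {"hand":65,"dp":[0,0,0],"twist":0},
  ],
)

```text
time_s: 25.9
position: [667.5, -34.3, 228.8]
tool_rot: [[0.957, 0.0, 0.29], [-0.29, -0.0, 0.957], [0.0, -1.0, -0.0]]
wrist_force: [-0.2, -0.4, 0.5]
grip_width: 55.8
```

```bash
python3 look.py w18; python3 - <<'E'
from h import *
im=cv2.imread("pics/w18.png")
crop(im,180,100,460,340,2.8,"pics/f15.png")
cv2.imwrite("pics/side18.png",imaging.camera("side"));im=cv2.imread("pics/side18.png")
crop(im,210,140,450,320,3.2,"pics/s18.png")
E
```

```text
25.9 [667.5233704  -34.33972566 228.8029322 ] 55.842053079656445 [-0.18442865 -0.4198122   0.49603037]
```

View pics/f15.png

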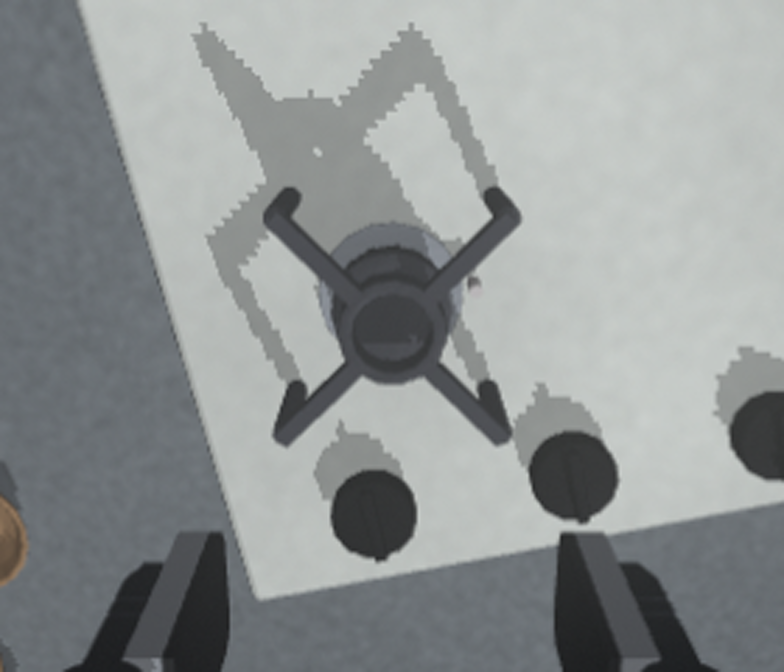

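View pics/s18.png

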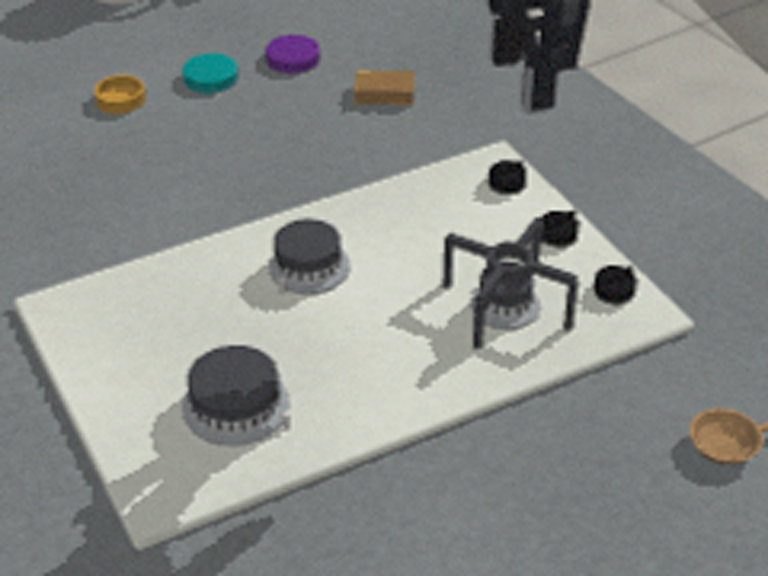

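```bash
python3 - <<'E'
from capm import *
m=ld("w18")
f=lambda p,z:p2w(m,*un([p],2.8,180,100)[0],z)[:2].round(1)
print("hub",f((394,330),62), "cap top left/right mid",fitc(m,un([(395,222),(345,240),(440,236),(316,290),(463,280)],2.8,180,100),14,27))
E
python3 -c "
from workcell import workorder;print(workorder.job_done())"
```

```text
hub [666.6 -33. ] cap top left/right mid (array([666.3, -33.7]), array([667.1, -33.9,  27.6]))
the job is handed in; nothing more can be done
None
```

I put all three caps on their own burners and stood the coffee-pot stand upright over the smallest one, after its cap was on. The job is handed in at about 26 s of the 102 s. I got no verdict, so the results below are my own measurements.

| Item | Last check | Offset (limit) |
|---|---|---|
| Medium cap | held over its burner, then looked at after release: flat and centred | about 0.5 mm (10 mm) |
| Large cap | held over its burner, then looked at after release: flat and centred | about 0.5 mm (10 mm) |
| Small cap | placed and released while the stand was still on the worktop | about 1 mm (10 mm) |
| Stand | measured after release: upright on its feet, hub at (666.6, −33.0) mm, burner at (666.3, −33.7) mm | about 1 mm (12 mm) |

- **Lids and handling:** The gripper never touched the jar lids, and nothing was dropped or tipped. At the end the gripper was about 160 mm above the stand.
- **Side camera:** My first burner positions from the scene and side cameras differed by up to 7 mm. I used the wrist camera instead, and its readings agreed with each other to about 1 mm.
- **Gripper width:** It read 2 to 3 mm under each part's nominal size. The grips held firmly, so I took this as a sensor offset.

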